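# Load the reference probe into the calibrator

## Robot

A 7-joint arm with a two-finger parallel gripper is mounted at the origin on the work surface. World frame = base frame: x ahead of the robot, y to its left, z up, the work surface at z = 0. Lengths are in m, angles in rad, forces in N, time in s.
With the tool pointing down it reaches from about 0.425 to 0.875 m from the base axis. Payload 4.7 kg.
Tool frame: the origin (TCP) lies at the very end of the fingers, on their centre line; the grasp point (between the pads) lies behind it (ctrl.tcp_to_grasp is the y of the grasp point in the tool frame, in m); y points along the fingers, x is the direction in which the jaws open and shut, and the axes are right-handed (so a half turn about y gives the same grasp; the last joint's range is limited). The gripper opens to 87 mm and grips with 3 to 60 N. Pads are 19 mm wide; open, the fingers measure 117 mm over their backs; the gripper's body (75 mm by 190 mm) begins 51 mm behind the grasp point.
Start: joints at [-1.095, 0.321, -0.07, 1.45, 0.023, 1.371, -0.057], TCP at [0.29, 0.582, 0.223] pointing down, gripper open.
Joint ranges: [-2.86, 2.86], [-0.3, 2.09], [-1.38, 1.24], [0.06, 2.45], [-1.56, 4.7], [0.09, 2.05], [-2.69, 2.69]. Speed limits (rad/s): [2.57, 2.57, 3.14, 3.14, 3.14, 3.14, 3.14].

## Interface

Orientations are given as a rotation vector (axis times angle).
In Python, from bench import ctrl, get_image, workorder gives the robot as it stands.
- The arm moves only by the tool drive_tool, never from a script. Its argument "increments" is text: rows parted by semicolons, each of 5 numbers parted by spaces: the shift along the tool's x, y, z in mm, then the turn about the tool's y in degrees, then the closure in counts, from 0 (fully open) to 255 (shut). In form: tx ty tz yaw fingers; .... A call has 1 to 20 rows; each row shifts and turns the commanded pose from where the row before left it, along the tool's axes as they then stand; what a row does not reach is not made up. A row lasts 1/8 s, in which the tool goes at most 62.5 mm and 10.7 degrees, less where a joint would pass 70% of its speed; a pose out of reach is approached as far as the arm can. A call is refused whole if a number of a shift passes 62.5 or a number of a turn 10.7, either way. A call with a gripper value outside its range is refused whole. The fingers move at their own pace and stop on an object; "squeeze" is the grip in N (left out, the last holds). Time passes only in rows, so rows that do not move let the fingers close. It gives the time, the measured TCP pose, the force and the opening at its end, in the units of the state.
- ctrl.get_state(): the state, without advancing time (a new reading comes with each control period).
- get_image(name): name is "scene" or "side" or "wrist"; returns a dict with "img" (400x640x3 uint8, red, green, blue), "mtx" (3x3 intrinsics, pixels), "camera_from_world" (4x4, takes a point from world to camera coordinates). Camera axes: x right, y up, looking along -z (the intrinsics and any distortion apply to the point x, -y, -z); pixel columns grow to the right and rows downward; lengths in m; the calibration is good to about 2 mm. A picture is of the moment at which its call begins. There is no depth.
- workorder.close_job(): hands the job in, once; it reports no verdict.
The state is a dict: "time": time; "joint_positions": joint angles; "qd": joint speeds; "joint_torque": joint torques, N m; "position": TCP position; "tool_rot": TCP orientation; "ft_force": force on the tool from outside, world axes, zero at the start; "torque": the same for the moment, N m; "grip_width": opening from 0.0 (shut) to 1.0 (fully open).
Only numpy, scipy, OpenCV 4.12 (cv2) and the standard library are available. Lean on these libraries where they do the work, as an engineer would, in place of code of your own. Each camera call takes 0.05 s, during which the arm holds its last target.

## Task

Draw the reference probe straight out of the light drying stand, leaving the stand upright where it is, and lay it properly in the yellow V rest with its tip towards the small V. Let go, take it again by the handle end so that you can push the shaft right through the red port of the calibrator until the collar is home against the plate, and let go. Do not knock any of the other things about.

Things in the scene. Friction and masses are not known exactly. Their poses are not given: they have to be found in the camera images.
- probe: Reference probe, stiff rod 200 mm long, 0.12 kg. Origin on its axis at the front face of the red collar (mid-length); +x along the axis to the steel tip. Shaft 10 mm dia, x = 0 to 100 mm; collar 32 mm dia, x = -6 to 0; black handle 22 mm dia, x = -100 to -6. Centre of mass x = -20. Starts level in the stand's sleeve, x = -96 to -12 inside, the shaft sticking out.
- probe_tip (a point): The end of the probe's steel shaft, on its axis (100 mm ahead of the probe's origin); axes as probe.
- stand: Light free-standing drying stand, 0.22 kg: white foot 100 x 75 mm, post, blue level sleeve closed all round, 25 x 25 mm inside, 84 mm long, open at both ends, top 103 mm above the table. Origin on the table under the foot's middle; +x level along the sleeve, the way the probe comes out; z up. The handle lies loose in the sleeve.
- stand_mouth (a point): Mouth of the stand's sleeve, 42 mm ahead (+x) of the stand's middle, at the height of the lying probe's axis, 85 mm above the table; axes as stand.
- rest: Fixed rest: plate 200 x 60 x 10 mm with two yellow 90 degree Vs, 10 mm thick. Origin on the table under its middle, +x along it, z up. Large V at x = -85 mm (arms 23 mm to each side, top 66 high) for the handle's rear; small V at x = +80 (18 mm, top 70) for the shaft. A probe lying properly is level, tip to +x, its origin 60 mm above the rest's.
- calibrator: Beige calibrator, fixed, 280 mm deep, 210 wide, 150 high; a white cone nose stands 50 mm out of its front and ends in a red plate, 50 x 50 mm. Origin on the table under the plate's outer face; +x level, into the port (the way of insertion); z up.
- port_mouth (a point): Centre of the port's hole at the red plate's outer face, 80 mm above the table; axes as calibrator, +x into the port. Hole 13 mm dia with a 3 mm chamfer through the 12 mm plate, then a well 15 mm wide, 105 mm deep in all: the shaft goes in fully until the collar meets the plate. No spring, no catch.
- sleeve: Bystander: plain aluminium adapter cylinder, 36 mm across, 35 high; origin at its middle on the table.
- weight: Bystander: brass knob weight, 42 mm across, 34 high; origin at its middle on the table.
- screwdriver: Bystander: orange-handled screwdriver, 170 mm, lying; origin at the middle of its underside.
- bottle: Bystander: white bottle with blue cap, 64 mm across, 130 high; origin at its middle on the table.
- jar: Bystander: amber jar with black lid, 68 mm across, 75 high; origin at its middle on the table.
- beaker: Bystander: empty glass beaker, 68 mm across, 85 high; origin at its middle on the table.
Mind the look-alikes: they are no part of the job. Leave any pink look-alike of the probe alone.

How it is judged:
On the way, in this order (a step that is already met when the one before it is completed fails the run):
1. the probe is drawn clear of the stand, the stand upright (distance between probe and stand_mouth above 0.105 m and angle between stand's own z axis and vertical below 0.1 rad), for 0.1 s.
2. the probe lies in the two Vs of the rest, tip over the small V, let go (x of probe in the frame of rest between -0.015 and 0.015 m and y of probe in the frame of rest between -0.008 and 0.008 m and z of probe in the frame of rest between 0.054 and 0.066 m and x of probe_tip in the frame of rest above 0.07 m and angle between the x axis of probe and the x axis of rest, either way round below 0.08 rad and contact force between the fingers and probe below 0.05 N and linear speed of probe below 0.02 m/s), for 0.2 s.
At the end, for the whole second after the job is handed in: The probe's shaft is in the port with the collar home against the red plate (collar face within 6 mm of the plate, on the port's axis within 6 mm and 0.12 rad), at rest and let go; the stand stands upright (within 0.06 rad) within 40 mm of where it was (x of probe in the frame of port_mouth above -0.006 m and y of probe in the frame of port_mouth between -0.006 and 0.006 m and z of probe in the frame of port_mouth between -0.006 and 0.006 m and x of probe_tip in the frame of port_mouth above 0.09 m and angle between the x axis of probe and the x axis of calibrator, either way round below 0.12 rad and linear speed of probe below 0.02 m/s and angle between stand's own z axis and vertical below 0.06 rad and distance of stand from where it was at the start of the episode below 0.04 m); the robot touches nothing.
It fails at once if the stand is tipped by more than 0.25 rad (angle between stand's own z axis and vertical above 0.25 rad).
It fails at once if the stand is moved by more than 50 mm (distance of stand from where it was at the start of the episode above 0.05 m).
It fails at once if a bystander is moved by more than 50 mm (distance of any of sleeve, weight, screwdriver, bottle, jar, beaker from where it was at the start of the episode above 0.05 m).
It fails at once if a standing bystander is knocked over (angle between any of sleeve, weight, bottle, jar, beaker's own z axis and vertical above 0.5 rad).
It also fails if it takes over 67 s, if anything falls off the work surface, if the arm or the gripper's body presses on something with over 40 N, if the wrist force passes 120 N, or if a joint passes its speed limit or range.

## Working session

There is one attempt and no reset: what is moved stays moved. The work goes in short steps, Python scripts to look and compute and a tool call to move; the robot and the scene stay as the last step left them, time stands still between calls to the robot, and variables do not carry over. Pictures are saved under pics/ and viewed, and the job is handed in when it is done.

Besides the shell and the picture viewer there is one more tool, called after "Call:" as name(argument=value, ...), one argument or row to a line, values as JSON. drive_tool: Moves the arm, as the interface text tells. Its arguments: {"type":"object","properties":{"increments":{"type":"string"},"squeeze":{"type":"number"}},"required":["increments"]}

```bash
ls; mkdir -p pics
cat > h.py <<'E'
import numpy as np, cv2
from bench import ctrl, get_image, workorder
from scipy.spatial.transform import Rotation as R
def snap(n,f):
    d=get_image(n); cv2.imwrite('pics/'+f+'.png',d['img'][:,:,::-1]); np.savez('pics/'+f+'.npz',mtx=d['mtx'],T=d['camera_from_world'],img=d['img']); return d
def load(f): 
    d=np.load('pics/'+f+'.npz'); return d
def ray(d,u,v):
    K=d['mtx'];T=d['T'] if 'T' in d else d['camera_from_world']
    p=np.linalg.inv(K)@[u,v,1]; c=np.array([p[0],-p[1],-p[2]])
    Rm=T[:3,:3]; o=-Rm.T@T[:3,3]; return o,Rm.T@c
def atz(d,u,v,z):
    o,r=ray(d,u,v); return o+r*(z-o[2])/r[2]
def proj(d,P):
    K=d['mtx'];T=d['T'] if 'T' in d else d['camera_from_world']
    c=T[:3,:3]@np.array(P)+T[:3,3]; q=K@[c[0],-c[1],-c[2]]; return q[:2]/q[2]
def tri(*obs):
    A=np.zeros((3,3));b=np.zeros(3)
    for d,u,v in obs:
        o,r=ray(d,u,v); r=r/np.linalg.norm(r); M=np.eye(3)-np.outer(r,r); A+=M;b+=M@o
    return np.linalg.solve(A,b)
def crop(f,u0,u1,v0,v1,s):
    im=cv2.imread('pics/'+f+'.png')[v0:v1,u0:u1]; cv2.imwrite(f'pics/{f}_c{u0}_{v0}.png',cv2.resize(im,None,fx=s,fy=s,interpolation=cv2.INTER_CUBIC))
E
python3 - <<'E'
from h import *
print(ctrl.get_state(), ctrl.tcp_to_grasp); print([x for x in dir(ctrl) if x[0]!='_'])
for n in ['scene','side','wrist']:
    d=snap(n,n+'0'); print(n,d['mtx'],d['camera_from_world'])
E
```

```text
pics
{'time': 0.0, 'joint_positions': array([-1.0948838 ,  0.32178568, -0.07008165,  1.45165972,  0.02260312,
        1.37080359, -0.05689912]), 'qd': array([-0.00262391, -0.00091791,  0.00049923, -0.00058564,  0.00129401,
       -0.00111655,  0.00172792]), 'joint_torque': array([-1.49825128e-04, -4.91297185e+01, -4.03919024e-01, -3.12520730e+01,
       -6.38848683e-02,  4.39469505e-02,  1.77060856e-04]), 'position': array([0.28942447, 0.58139503, 0.2214934 ]), 'tool_rot': array([-1.39405125, -0.86156849,  0.8640805 ]), 'ft_force': array([-0.69447036,  0.61217003, -1.05212354]), 'torque': array([-0.05941602, -0.00060327, -0.00700924]), 'grip_width': 0.9946819238052034} -0.0187
['MotionError', 'get_state', 'tcp_to_grasp']
scene [[485.69861732   0.         324.54330082]
 [  0.         485.69861732 195.10125216]
 [  0.           0.           1.        ]] [[-0.79550976  0.60579541 -0.01327205  0.37897774]
 [-0.50950493 -0.65688789  0.55579046  0.28798622]
 [ 0.32797706  0.44889891  0.83121647 -1.42385862]
 [ 0.          0.          0.          1.        ]]
side [[391.97593161   0.         324.45274449]
 [  0.         391.97593161 197.96798447]
 [  0.           0.           1.        ]] [[ 0.82940343 -0.55850302  0.01281927 -0.40008796]
 [ 0.31754353  0.49019826  0.81170917 -0.29116742]
 [-0.45962601 -0.66916369  0.58392113 -0.85318464]
 [ 0.          0.          0.          1.        ]]
wrist [[309.95112416   0.         318.5773232 ]
 [  0.         309.95112416 200.23317399]
 [  0.           0.           1.        ]] [[ 0.44624669  0.89490692 -0.00234343 -0.64961676]
 [-0.86586702  0.43110123 -0.25382282  0.03180104]
 [-0.22613755  0.11529669  0.96724789 -0.39075436]
 [ 0.          0.          0.          1.        ]]
```

View pics/scene0.png

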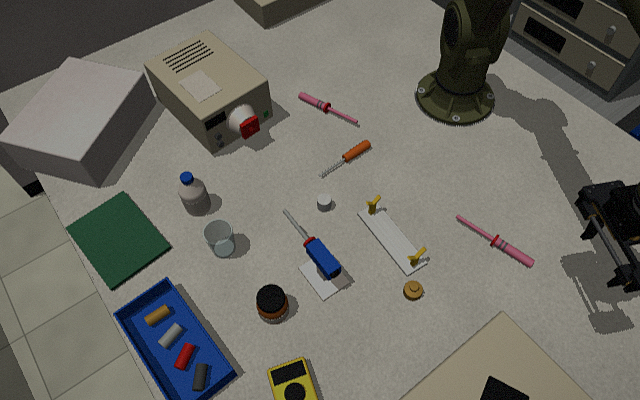

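View pics/side0.png

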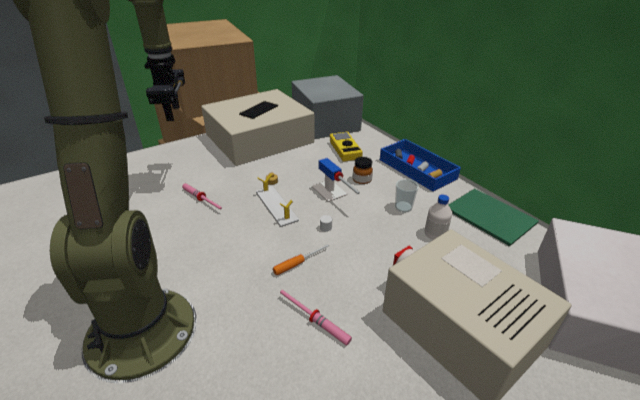

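View pics/wrist0.png

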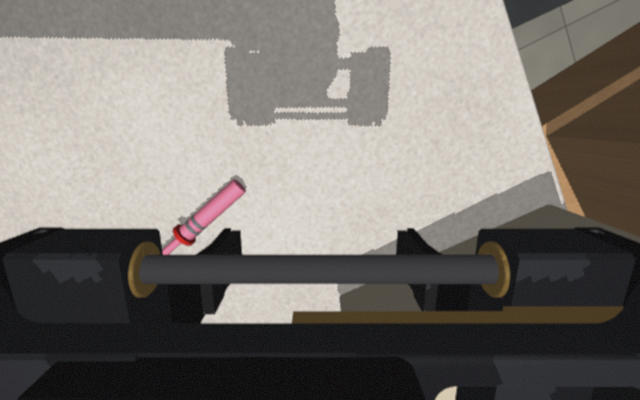

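Run:
```python
from h import *
crop('scene0',270,440,180,310,4.5)
crop('side0',240,400,140,250,5)
crop('scene0',180,280,70,160,6)
crop('side0',370,450,230,290,8)
```

```text
(no output)
```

View pics/scene0_c270_180.png

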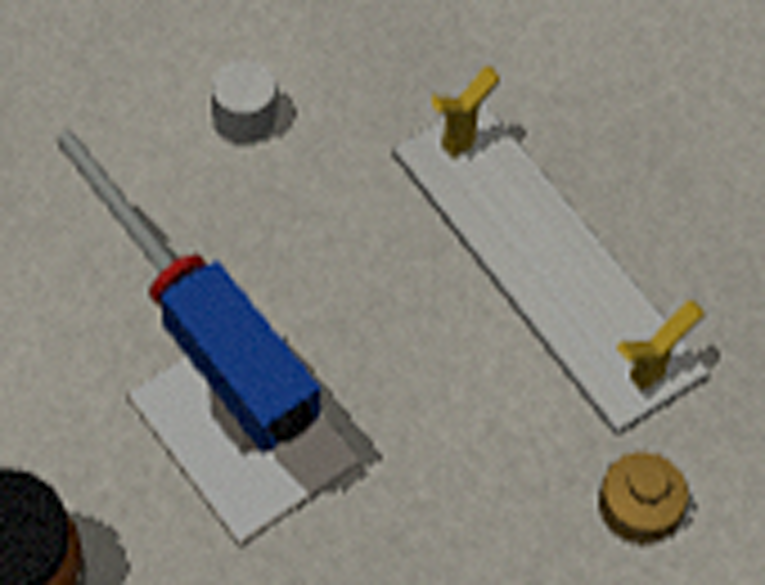

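View pics/side0_c240_140.png

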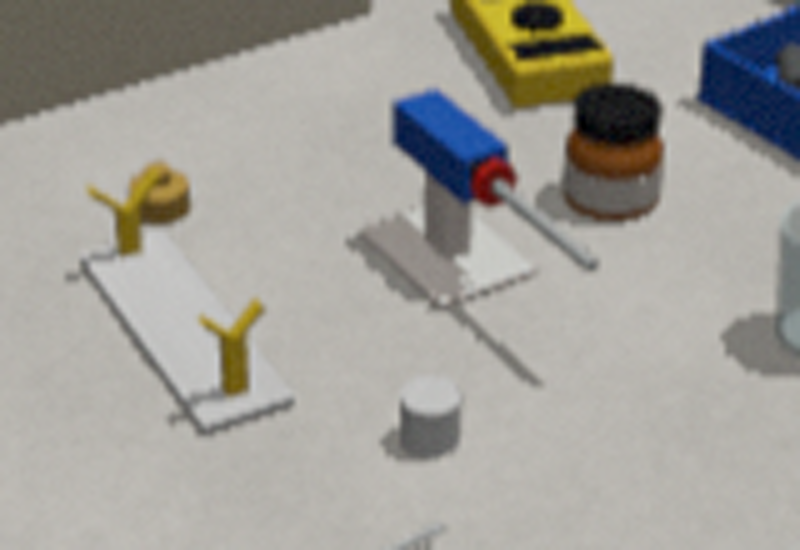

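View pics/scene0_c180_70.png

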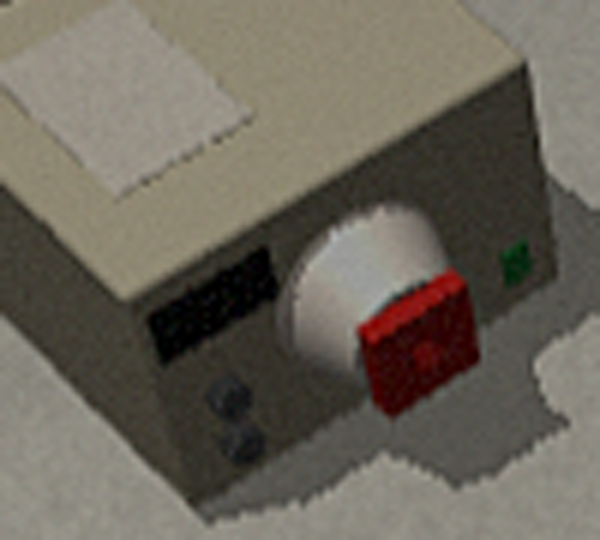

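View pics/side0_c370_230.png

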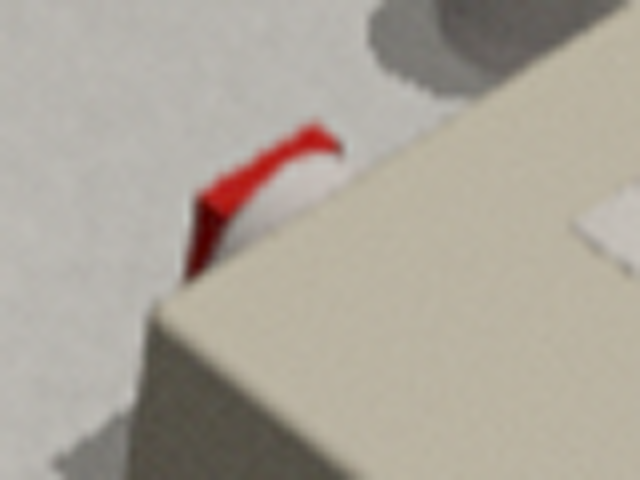

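Run:
```python
from h import *
s=load('scene0'); e=load('side0')
S=lambda x,y:(270+(x+.5)/4.5-.5,180+(y+.5)/4.5-.5)
E_=lambda x,y:(240+(x+.5)/5-.5,140+(y+.5)/5-.5)
C=lambda x,y:(180+(x+.5)/6-.5,70+(y+.5)/6-.5)
D=lambda x,y:(370+(x+.5)/8-.5,230+(y+.5)/8-.5)
np.set_printoptions(precision=4,suppress=True)
print('rest corners scene z.01')
for p in [(393,151),(618,430),(708,376)]: print(atz(s,*S(*p),.01))
print('rest side z.01')
for p in [(83,261),(203,430),(293,402)]: print(atz(e,*E_(*p),.01))
print('large V arms tops scene'); 
for p,z in [((619,346),.066),((698,307),.066),((435,101),.07),((493,73),.07)]: print(atz(s,*S(*p),z))
print('V side')
for p,z in [((92,190),.066),((165,171),.066),((205,321),.07),((259,305),.07)]: print(atz(e,*E_(*p),z))
print('tip',tri((s,*S(64,137)),(e,*E_(592,264))),atz(s,*S(64,137),.085),atz(e,*E_(592,264),.085))
print('sleeve top scene z.103')
for p in [(162,302),(220,263),(318,386),(265,422)]: print(atz(s,*S(*p),.103))
print('side top z.103')
for p in [(394,103),(435,92),(508,155),(471,168)]: print(atz(e,*E_(*p),.103))
print('foot scene/side z~.01?')
for p in [(128,396),(240,543)]: print(atz(s,*S(*p),.006))
for p in [(445,306),(535,271)]: print(atz(e,*E_(*p),.006))
print('plate scene: top z .105: TL TR ; bottom z .055')
for p,z in [((361,325),.105),((458,277),.105),((388,416),.055),((480,356),.055)]: print(atz(s,*C(*p),z))
print(atz(s,*C(427,354),.08))
print('box top z.15');
for p in [(127,300),(525,64)]: print(atz(s,*C(*p),.15))
print('side plate top outer', [atz(e,*D(*p),.105) for p in [(212,208),(318,126)]])
print('bystanders')
print('sleeve',atz(s,*S(245,87),.035),atz(e,*E_(431,397),.035)); print('weight',atz(s,*S(643,490),.03))
print('jar',atz(s,271,298,.075),'bottle',atz(s,186,176,.13),'beaker',atz(s,218,230,.085))
```

```text
rest corners scene z.01
[0.4827 0.1401 0.01  ]
[0.498  0.3369 0.01  ]
[0.4413 0.3429 0.01  ]
rest side z.01
[0.4396 0.3335 0.01  ]
[0.4223 0.1406 0.01  ]
[0.4792 0.1343 0.01  ]
large V arms tops scene
[0.4904 0.3189 0.066 ]
[0.4452 0.3269 0.066 ]
[0.4714 0.1568 0.07  ]
[0.4361 0.162  0.07  ]
V side
[0.4477 0.326  0.066 ]
[0.4969 0.321  0.066 ]
[0.438  0.1603 0.07  ]
[0.4717 0.157  0.07  ]
tip [0.6427 0.0659 0.0874] [0.6417 0.0648 0.085 ] [0.6454 0.0684 0.085 ]
sleeve top scene z.103
[0.6626 0.1799 0.103 ]
[0.6281 0.1799 0.103 ]
[0.6311 0.2596 0.103 ]
[0.6616 0.259  0.103 ]
side top z.103
[0.633  0.2608 0.103 ]
[0.663  0.2582 0.103 ]
[0.6574 0.1698 0.103 ]
[0.6295 0.1698 0.103 ]
foot scene/side z~.01?
[0.6818 0.1691 0.006 ]
[0.6841 0.2671 0.006 ]
[0.6121 0.1692 0.006 ]
[0.6832 0.1692 0.006 ]
plate scene: top z .105: TL TR ; bottom z .055
[ 0.589 -0.206  0.105]
[ 0.5415 -0.2038  0.105 ]
[ 0.5901 -0.1969  0.055 ]
[ 0.5393 -0.2013  0.055 ]
[ 0.5665 -0.1959  0.08  ]
box top z.15
[ 0.673  -0.2371  0.15  ]
[ 0.4694 -0.2517  0.15  ]
side plate top outer [array([ 0.5433, -0.2033,  0.105 ]), array([ 0.5936, -0.1947,  0.105 ])]
bystanders
sleeve [0.531  0.0705 0.035 ] [0.5324 0.0682 0.035 ]
weight [0.5181 0.3728 0.03  ]
jar [0.782  0.2199 0.075 ] bottle [ 0.7801 -0.1235  0.13  ] beaker [0.7882 0.0178 0.085 ]
```

```bash
cat >> h.py <<'E'
np.set_printoptions(precision=4,suppress=True)
def plan(P,ax):
    """target grasp-point world P, probe axis direction (2d); prints shift in tool axes now, and yaw"""
    st=ctrl.get_state(); Rm=R.from_rotvec(st['tool_rot']).as_matrix()
    p=np.array(st['position']); g=p+Rm@[0,ctrl.tcp_to_grasp,0]
    d=np.array(P)-g; 
    z=Rm[:,2]; a=np.array([ax[0],ax[1],0]); a/=np.linalg.norm(a)
    out=[]
    for s in (1,-1):
        b=s*a; ang=np.arctan2(np.dot(np.cross(z,b),Rm[:,1]),np.dot(z,b)); out.append(np.degrees(ang))
    print('t',st['time'],'grasp',g,'R',Rm.round(3).tolist(),'\nshift tool mm',(Rm.T@d*1000).round(1),'yaw deg options',np.round(out,2),'q',st['joint_positions'].round(2),'F',st['ft_force'].round(1),'w',round(st['grip_width'],3))
    return g,Rm
E
python3 - <<'E'
from h import *
plan([.6447,.151,.2],(-.02,-1))
d=load('wrist0');T=d['T'];o=-T[:3,:3].T@T[:3,3];st=ctrl.get_state();Rm=R.from_rotvec(st['tool_rot']).as_matrix()
print('cam in tool',Rm.T@(o-st['position']),'view dir',Rm.T@(-T[2,:3]))
E
```

```text
t 0.15 grasp [0.2895 0.5816 0.2404] R [[0.445, -0.001, -0.895], [0.895, -0.001, 0.445], [-0.001, -1.0, -0.0]] 
shift tool mm [-227.2   40.8 -509.9] yaw deg options [-115.31   64.69] q [-1.09  0.32 -0.07  1.45  0.02  1.37 -0.06] F [ 0.4  0.3 -0.8] w 0.999
cam in tool [ 0.0008 -0.1628  0.0679] view dir [-0.0011  0.9673 -0.2538]
```

Call:
drive_tool(
  increments="0 0 0 10.7 0; 0 0 0 10.7 0; 0 0 0 10.7 0; 0 0 0 10.7 0; 0 0 0 10.7 0; 0 0 0 10.7 0; 36 0 -40 0.5 0; 36 0 -45 0 0; 36 0 -45 0 0; 36 0 -45 0 0; 36 0 -45 0 0; 36 0 -40 0 0; 0 0 0 0 0",
)

```text
time: 1.78
position: [0.5044, 0.312, 0.2226]
tool_rot: [-1.573, 0.022, -0.025]
ft_force: [-0.9, 0.9, -0.8]
grip_width: 1.003
```

Run:
```python
from h import *
plan([.6447,.151,.2],(-.02,-1))
snap('wrist','wrist1')
```

```text
t 1.775 grasp [0.5043 0.312  0.2413] R [[1.0, 0.002, 0.03], [-0.03, -0.002, 1.0], [0.002, -1.0, -0.002]] 
shift tool mm [ 145.1   41.9 -156.6] yaw deg options [179.42  -0.58] q [-0.84  0.2   0.27  1.61 -0.05  1.34 -0.59] F [-0.9  0.9 -0.8] w 1.003
```

View pics/wrist1.png

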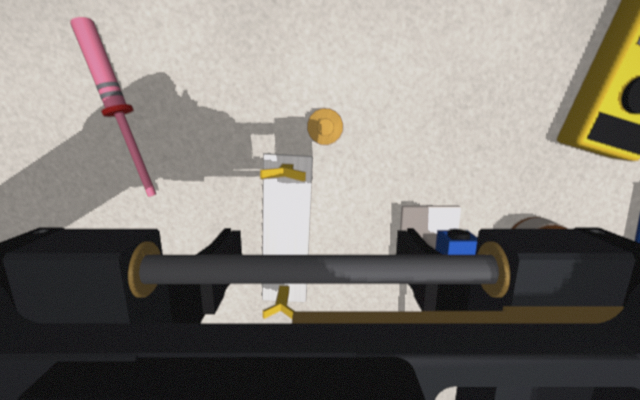

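Run:
```python
from h import *
crop('wrist1',240,330,140,320,4)
```

```text
(no output)
```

View pics/wrist1_c240_140.png

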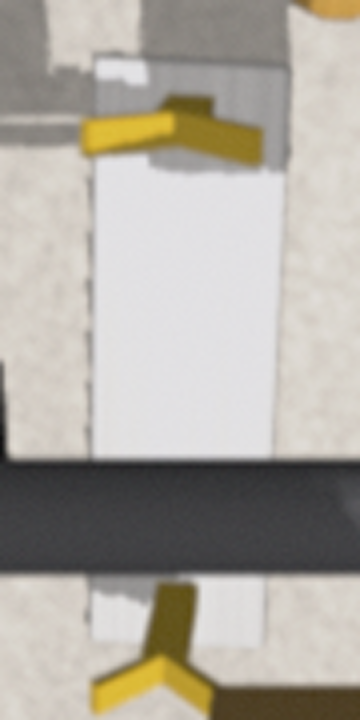

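Call:
drive_tool(
  increments="36 0 -39 -0.5 0; 36 0 -39 0 0; 36 0 -39 0 0; 36 0 -39 0 0; 0 0 0 0 0; 0 0 0 0 0",
)

```text
time: 2.58
position: [0.6417, 0.1623, 0.2219]
tool_rot: [-1.569, 0.008, -0.006]
ft_force: [-0.7, 0.9, 0.1]
grip_width: 0.999
```

Run:
```python
from h import *
plan([.6447,.151,.2],(-.02,-1))
snap('wrist','wrist2')
```

```text
t 2.575 grasp [0.6417 0.1623 0.2406] R [[1.0, -0.002, 0.009], [-0.009, 0.001, 1.0], [-0.002, -1.0, 0.001]] 
shift tool mm [  3.2  40.6 -11.3] yaw deg options [-179.38    0.62] q [-0.58  0.36  0.38  1.43 -0.14  1.38 -0.2 ] F [-0.7  0.9  0.1] w 0.999
```

View pics/wrist2.png

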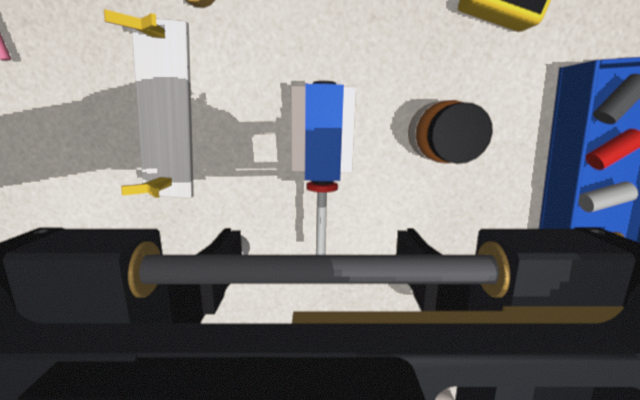

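Run:
```python
from h import *
crop('wrist2',280,370,70,260,4)
crop('wrist2',90,210,0,210,4)
w=load('wrist1'); C=lambda x,y:(240+(x+.5)/4-.5,140+(y+.5)/4-.5)
for p in [(96,57),(288,68),(91,640),(264,646)]: print('plate',atz(w,*C(*p),.01))
for p,z in [((84,122),.066),((262,130),.066),((92,684),.07),((212,686),.07)]: print('V',atz(w,*C(*p),z))
```

```text
plate [0.4406 0.3418 0.01  ]
plate [0.4983 0.3367 0.01  ]
plate [0.4237 0.1436 0.01  ]
plate [0.4828 0.1394 0.01  ]
V [0.4462 0.3311 0.066 ]
V [0.4924 0.3276 0.066 ]
V [0.4363 0.1672 0.07  ]
V [0.4712 0.1655 0.07  ]
```

View pics/wrist2_c280_70.png

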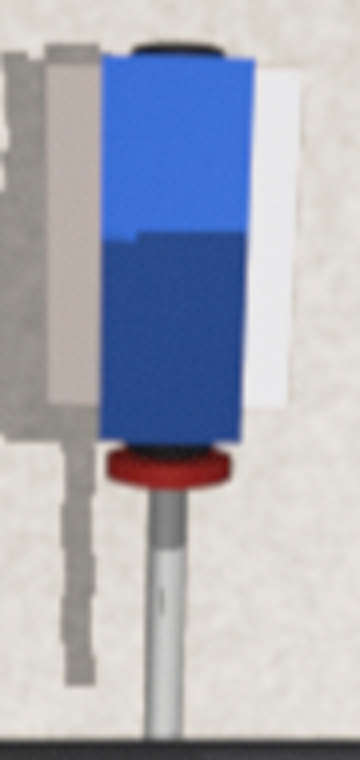

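View pics/wrist2_c90_0.png

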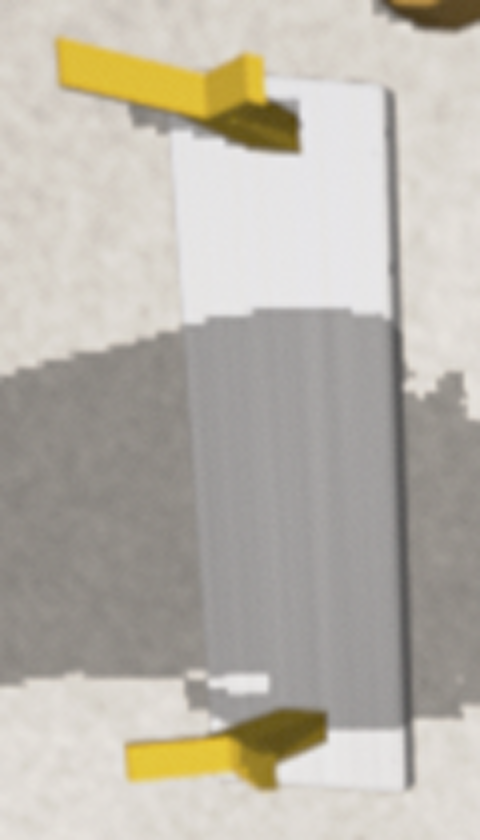

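Run:
```python
from h import *
w=load('wrist2'); C=lambda x,y:(280+(x+.5)/4-.5,70+(y+.5)/4-.5)
for p in [(100,440),(241,440),(103,58),(255,58)]: print('sleeve top',atz(w,*C(*p),.103))
for p in [(145,730),(182,730),(149.5,510),(187,510)]: print('shaft',atz(w,*C(*p),.085))
for p in [(107,466),(231,466)]: print('collar',atz(w,*C(*p),.085))
for p in [(300,70),(289,406)]: print('foot',atz(w,*C(*p),.006))
```

```text
sleeve top [0.63   0.1774 0.103 ]
sleeve top [0.6626 0.1771 0.103 ]
sleeve top [0.6324 0.2605 0.103 ]
sleeve top [0.6649 0.2602 0.103 ]
shaft [0.6392 0.0968 0.085 ]
shaft [0.6489 0.0967 0.085 ]
shaft [0.6411 0.1561 0.085 ]
shaft [0.6504 0.156  0.085 ]
collar [0.6307 0.1674 0.085 ]
collar [0.6613 0.1671 0.085 ]
foot [0.6851 0.2667 0.006 ]
foot [0.6836 0.1689 0.006 ]
```

Run:
```python
from h import *
plan([.6456,.150,.085],(-.026,-1))
```

```text
t 2.625 grasp [0.6414 0.1629 0.2408] R [[1.0, -0.001, 0.008], [-0.008, 0.001, 1.0], [-0.001, -1.0, 0.001]] 
shift tool mm [  4.5 155.8 -13.1] yaw deg options [-178.96    1.04] q [-0.58  0.36  0.38  1.43 -0.14  1.38 -0.2 ] F [0.  0.1 0.3] w 1.001
```

Call:
drive_tool(
  increments="4.5 10 -13 1 0; 0 40 0 0 0; 0 40 0 0 0; 0 35 0 0 0; 0 20 0 0 0; 0 10.8 0 0 0; 0 0 0 0 0; 0 0 0 0 0",
  squeeze=40,
)

```text
time: 3.62
position: [0.648, 0.1471, 0.0683]
tool_rot: [-1.57, 0.021, -0.025]
ft_force: [-0.1, -0.1, -0.5]
grip_width: 0.997
```

Run:
```python
from h import *
plan([.6456,.150,.085],(-.026,-1))
snap('wrist','wrist3');snap('scene','scene3');crop('scene3',250,410,170,300,5);crop('wrist3',220,420,60,340,3)
```

```text
t 3.625 grasp [0.6479 0.1471 0.087 ] R [[1.0, 0.002, 0.029], [-0.029, 0.001, 1.0], [0.002, -1.0, 0.001]] 
shift tool mm [-2.4  2.   2.8] yaw deg options [179.83  -0.17] q [-0.55  0.47  0.37  1.6  -0.19  1.1  -0.16] F [-0.1 -0.1 -0.5] w 0.997
```

View pics/wrist3.png

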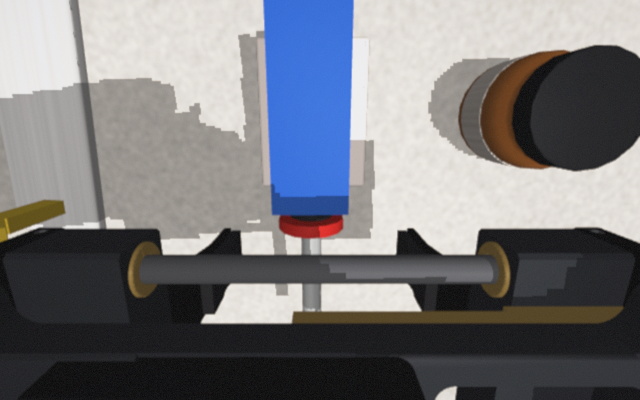

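View pics/scene3_c250_170.png

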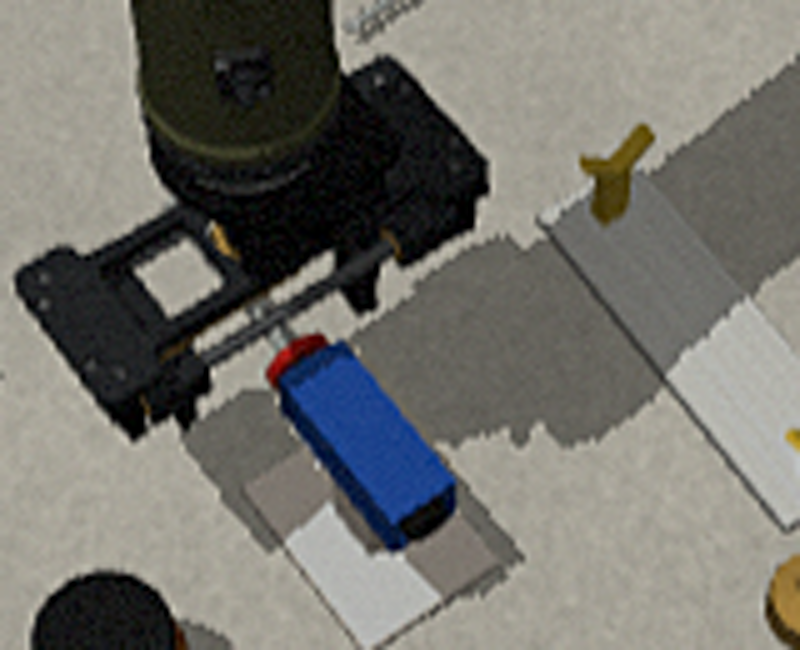

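Run:
```python
from h import *
w=load('wrist3')
for r in (242,290,302):
    row=w['img'][r,285:335].astype(int).sum(1); print(r,row.tolist())
for p in [(280,226),(343,226),(311.5,242),(311.5,300)]: print(atz(w,*p,.085))
```

```text
242 [510, 658, 684, 686, 684, 679, 673, 671, 665, 669, 668, 671, 673, 675, 679, 663, 523, 363, 331, 351, 371, 393, 404, 409, 468, 596, 635, 621, 614, 602, 596, 596, 574, 547, 506, 485, 605, 676, 680, 680, 683, 682, 686, 686, 681, 675, 672, 673, 677, 679]
290 [445, 446, 505, 649, 678, 677, 670, 668, 672, 676, 686, 688, 683, 683, 684, 686, 671, 476, 346, 341, 367, 388, 399, 407, 413, 422, 423, 406, 396, 391, 376, 373, 357, 339, 325, 395, 576, 669, 676, 679, 676, 676, 676, 679, 680, 686, 686, 690, 692, 689]
302 [683, 679, 683, 681, 683, 682, 681, 679, 673, 677, 676, 676, 682, 685, 683, 685, 663, 480, 334, 340, 355, 386, 403, 409, 415, 424, 419, 414, 396, 385, 380, 367, 361, 346, 312, 354, 549, 663, 677, 673, 674, 677, 682, 683, 685, 685, 681, 677, 675, 675]
[0.6306 0.1653 0.085 ]
[0.662  0.1643 0.085 ]
[0.646  0.1563 0.085 ]
[0.6448 0.1232 0.085 ]
```

View pics/wrist3_c220_60.png

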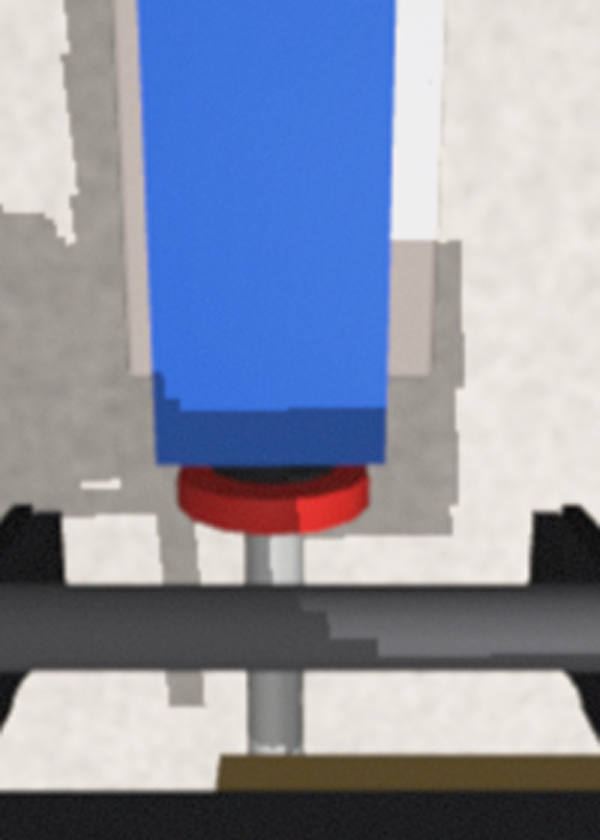

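Call:
drive_tool(
  increments="-2 2 2.5 0.2 0; 0 0 0 0 0; 0 0 0 0 0",
)

```text
time: 4.1
position: [0.645, 0.1496, 0.0648]
tool_rot: [-1.571, 0.025, -0.025]
ft_force: [0.8, 1.1, 0.4]
grip_width: 1.002
```

Run:
```python
from h import *
plan([.6458,.150,.085],(-.03,-1))
plan([.6458,.150,.085],(-.03,-1))
```

```text
t 4.1 grasp [0.645  0.1496 0.0835] R [[0.999, 0.0, 0.032], [-0.032, 0.0, 0.999], [0.0, -1.0, 0.0]] 
shift tool mm [ 0.8 -1.5  0.5] yaw deg options [179.87  -0.13] q [-0.55  0.47  0.37  1.6  -0.19  1.1  -0.17] F [0.8 1.1 0.4] w 1.002
t 4.1 grasp [0.645  0.1496 0.0835] R [[0.999, 0.0, 0.032], [-0.032, 0.0, 0.999], [0.0, -1.0, 0.0]] 
shift tool mm [ 0.8 -1.5  0.5] yaw deg options [179.87  -0.13] q [-0.55  0.47  0.37  1.6  -0.19  1.1  -0.17] F [0.8 1.1 0.4] w 1.002
```

Call:
drive_tool(
  increments="0.5 -0.8 0 0 160; 0 0 0 0 200; 0 0 0 0 255; 0 0 0 0 255; 0 0 0 0 255; 0 0 0 0 255; 0 0 0 0 255; 0 0 0 0 255",
  squeeze=10,
)

```text
time: 5.1
position: [0.6455, 0.1495, 0.0656]
tool_rot: [-1.571, 0.025, -0.026]
ft_force: [0.0, -0.5, 0.1]
grip_width: 0.17
```

Run:
```python
from h import *
plan([.6458,.150,.085],(-.03,-1))
snap('wrist','wrist4');crop('wrist4',220,420,60,340,2.1)
snap('scene','scene4');crop('scene4',250,410,170,300,4)
```

```text
t 5.1 grasp [0.6455 0.1495 0.0843] R [[0.999, 0.0, 0.032], [-0.032, 0.0, 0.999], [0.0, -1.0, 0.0]] 
shift tool mm [ 0.3 -0.7  0.5] yaw deg options [179.86  -0.14] q [-0.55  0.47  0.37  1.6  -0.19  1.1  -0.17] F [ 0.  -0.5  0.1] w 0.17
```

View pics/wrist4_c220_60.png

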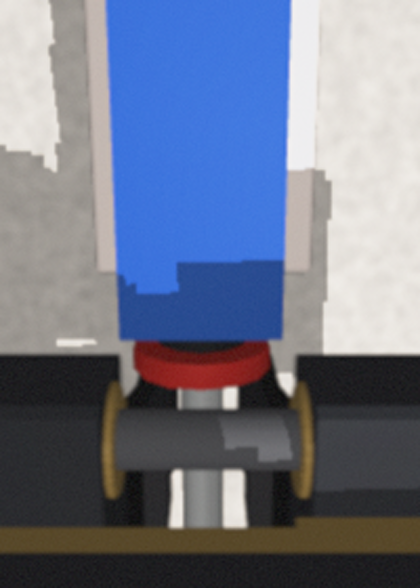

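Call:
drive_tool(
  increments="0 0 0 0 255; 0 0 0 0 255; 0 0 0 0 255",
  squeeze=40,
)

```text
time: 5.58
position: [0.6454, 0.1495, 0.0656]
tool_rot: [-1.571, 0.025, -0.025]
ft_force: [0.3, -0.5, 0.3]
grip_width: 0.102
```

Run:
```python
from h import *
plan([.6458,.150,.085],(-.03,-1))
snap('wrist','wrist5');crop('wrist5',220,420,60,340,2.1)
```

```text
t 5.575 grasp [0.6454 0.1495 0.0843] R [[0.999, -0.0, 0.032], [-0.032, 0.0, 0.999], [-0.0, -1.0, 0.0]] 
shift tool mm [ 0.4 -0.7  0.5] yaw deg options [179.87  -0.13] q [-0.55  0.47  0.37  1.6  -0.19  1.1  -0.17] F [ 0.3 -0.5  0.3] w 0.102
```

View pics/wrist5_c220_60.png

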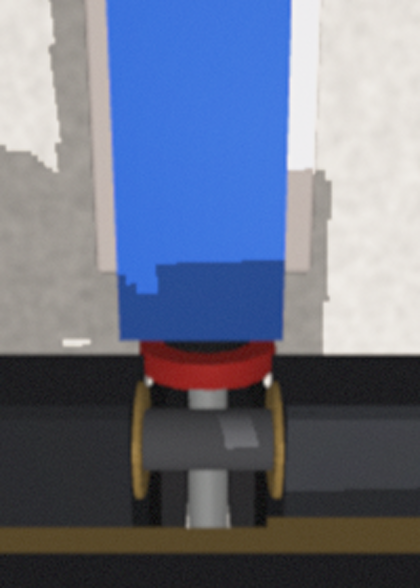

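Call:
drive_tool(
  increments="0 -1.3 0 0 255; 0 0 -4 0 255; 0 0 -8 0 255; 0 0 -10 0 255; 0 0 -10 0 255; 0 0 0 0 255",
)

```text
time: 6.38
position: [0.6446, 0.1154, 0.067]
tool_rot: [-1.571, 0.027, -0.028]
ft_force: [0.5, -0.3, -0.7]
grip_width: 0.097
```

Run:
```python
from h import *
plan([.6458,.150,.085],(-.03,-1))
snap('wrist','wrist6');crop('wrist6',220,420,60,340,2.1)
```

```text
t 6.375 grasp [0.6446 0.1154 0.0857] R [[0.999, 0.0, 0.035], [-0.035, -0.001, 0.999], [0.0, -1.0, -0.001]] 
shift tool mm [-0.   0.7 34.6] yaw deg options [179.72  -0.28] q [-0.51  0.46  0.38  1.62 -0.18  1.09 -0.12] F [ 0.5 -0.3 -0.7] w 0.097
```

View pics/wrist6_c220_60.png

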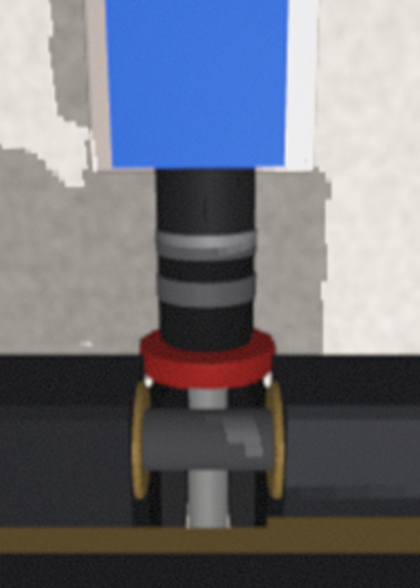

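Call:
drive_tool(
  increments="0 0 -10 0 255; 0 0 -12 0 255; 0 0 -12 0 255; 0 0 -12 0 255; 0 0 -12 0 255; 0 0 -15 0 255; 0 0 -15 0 255; 0 0 -10 0 255; 0 0 0 0 255; 0 0 0 0 255",
)

```text
time: 7.68
position: [0.6413, 0.0203, 0.0668]
tool_rot: [-1.57, 0.025, -0.025]
ft_force: [-0.1, 0.2, -2.4]
grip_width: 0.1
```

Run:
```python
from h import *
plan([.6458,.150,.085],(-.03,-1))
snap('wrist','wrist7');snap('side','side7');crop('side7',240,440,130,260,4)
```

```text
t 7.675 grasp [0.6413 0.0203 0.0855] R [[0.999, 0.0, 0.032], [-0.032, 0.001, 0.999], [-0.0, -1.0, 0.001]] 
shift tool mm [  0.4   0.6 129.7] yaw deg options [179.9  -0.1] q [-0.4   0.44  0.41  1.66 -0.19  1.08  0.04] F [-0.1  0.2 -2.4] w 0.1
```

View pics/wrist7.png

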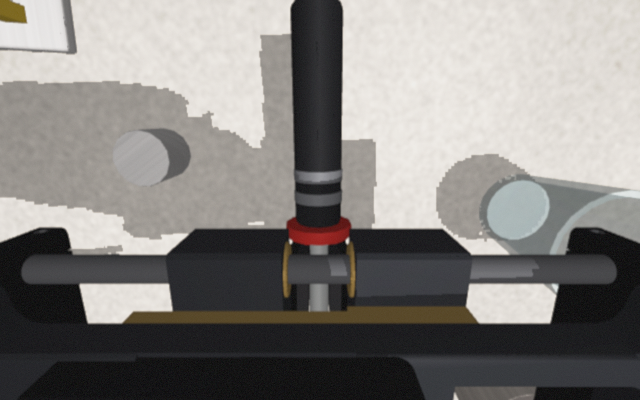

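View pics/side7_c240_130.png

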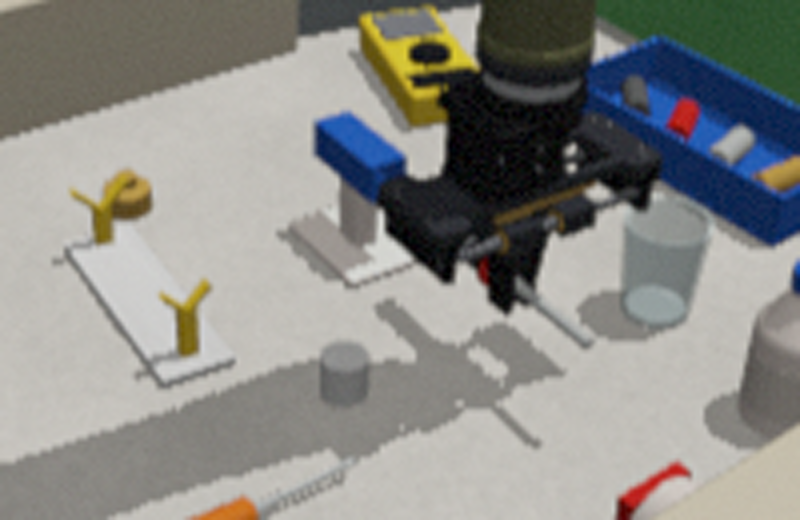

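Run:
```python
from h import *
e=load('side7'); g=np.array([.6413,.0203,.0855])
for p in (-.05,0,.05): print(p,proj(e,g+.085*np.array([-.032,-.999,p])))
w=load('wrist7')
for p in (-.05,0,.05): print(p,proj(w,g+.115*np.array([.032,.999,-p])+[0,0,.011]))
```

```text
-0.05 [386.3226 218.054 ]
0 [386.4886 216.8178]
0.05 [386.6554 215.5758]
-0.05 [314.5805 -11.636 ]
0 [314.7818  -5.454 ]
0.05 [314.9648   0.1688]
```

Call:
drive_tool(
  increments="0 -40 0 0 255; 0 -35 0 0 255; -36 0 20 1.5 255; -36 0 45 1.5 255; -36 0 45 0 255; -36 0 45 0 255; -36 0 35 0 255; 0 0 0 0 255; 0 0 0 0 255",
)

```text
time: 8.9
position: [0.4758, 0.2214, 0.1421]
tool_rot: [-1.57, 0.065, -0.067]
ft_force: [0.4, -0.7, -1.5]
grip_width: 0.1
```

Run:
```python
from h import *
plan([.4600,.2246,.060],(-.083,-1))
snap('wrist','wrist8');snap('scene','scene8');crop('scene8',300,460,160,300,5)
snap('side','side8');crop('side8',200,360,120,240,5)
```

```text
t 8.9 grasp [0.4758 0.2214 0.1608] R [[0.996, 0.001, 0.084], [-0.084, -0.0, 0.996], [0.001, -1.0, -0.0]] 
shift tool mm [-16.1 100.8   1.9] yaw deg options [179.94  -0.06] q [-0.76  0.11  0.29  1.87 -0.03  1.16 -0.54] F [ 0.4 -0.7 -1.5] w 0.1
```

View pics/wrist8.png

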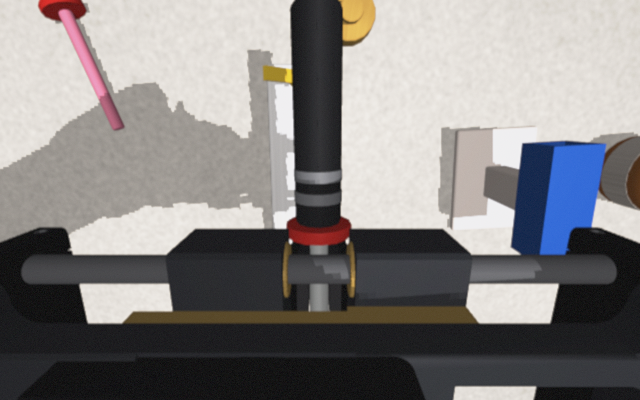

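View pics/scene8_c300_160.png

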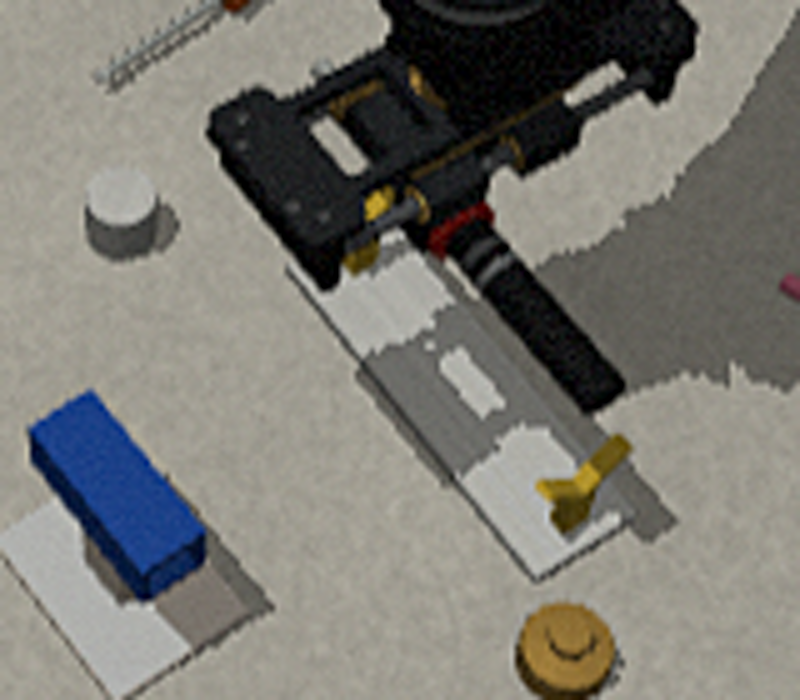

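View pics/side8_c200_120.png

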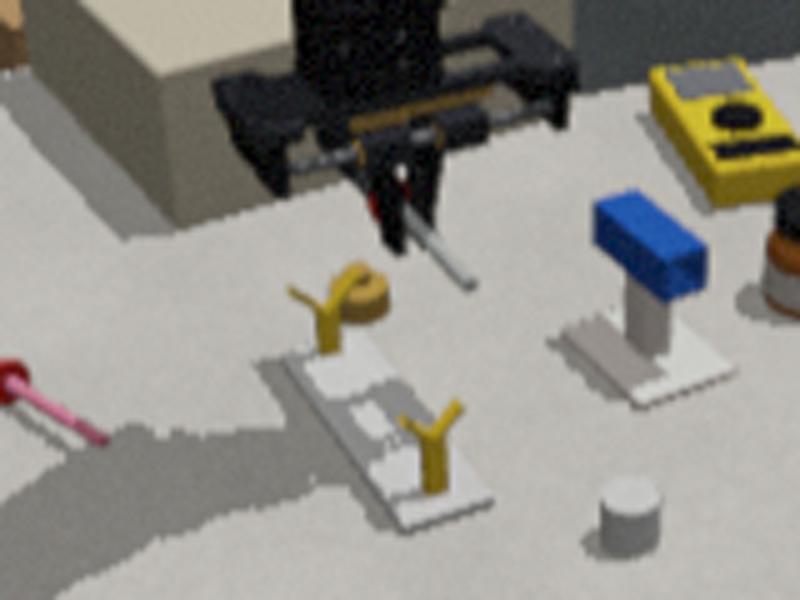

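Call:
drive_tool(
  increments="-16 0 2 0 255; 0 35 0 0 255; 0 35 0 0 255; 0 10 0 0 255; 0 0 0 0 255; 0 0 0 0 255",
)

```text
time: 9.8
position: [0.4608, 0.2254, 0.0634]
tool_rot: [-1.568, 0.065, -0.068]
ft_force: [-0.7, 0.2, -1.0]
grip_width: 0.1
```

Run:
```python
from h import *
plan([.4600,.2246,.060],(-.083,-1))
snap('wrist','wrist9');crop('wrist9',220,420,0,260,3)
snap('scene','scene9');crop('scene9',300,460,160,300,5)
snap('side','side9');crop('side9',220,320,150,240,7)
```

```text
t 9.8 grasp [0.4608 0.2253 0.0821] R [[0.996, 0.002, 0.085], [-0.085, 0.002, 0.996], [0.002, -1.0, 0.002]] 
shift tool mm [-0.8 22.1 -0.8] yaw deg options [179.88  -0.12] q [-0.77  0.17  0.28  1.98 -0.06  0.99 -0.54] F [-0.7  0.2 -1. ] w 0.1
```

View pics/wrist9_c220_0.png

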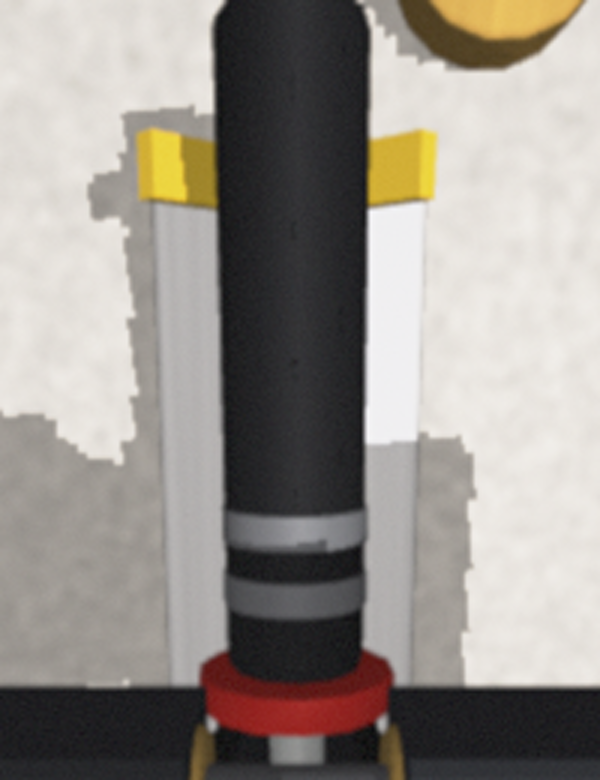

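View pics/scene9_c300_160.png

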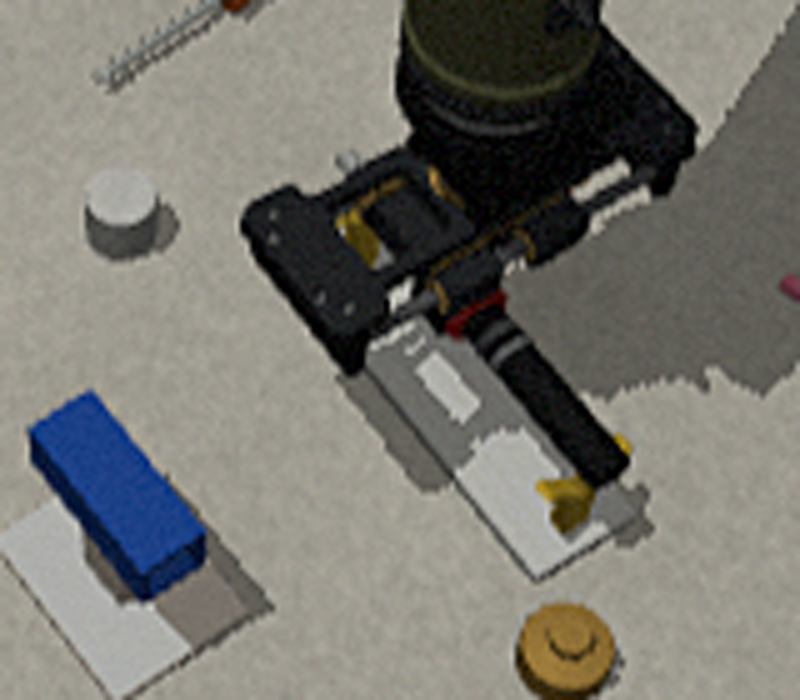

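View pics/side9_c220_150.png

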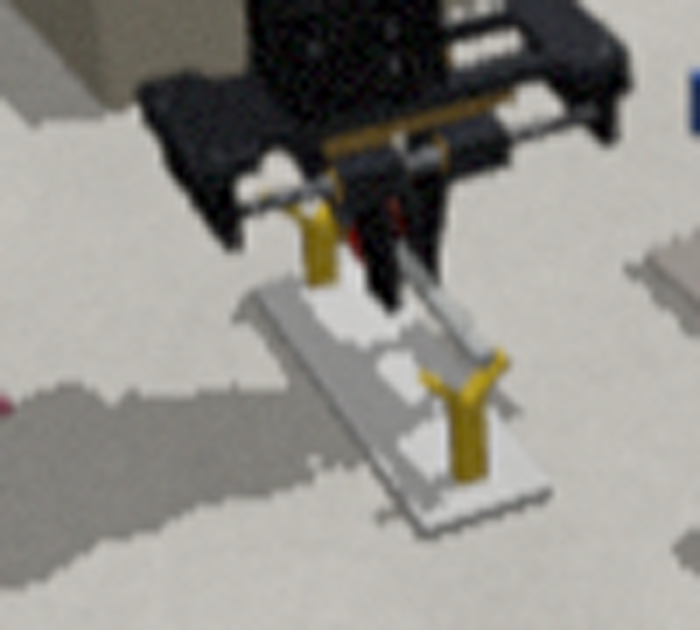

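Run:
```python
from h import *
w=load('wrist9'); g=np.array([.4608,.2253,.0821]); a=np.array([-.085,-.996,0])
for off in (.015,.02):
  for p in (0,.05,.1):
    o=g-off*a; u=a+[0,0,p]; print(off,p,'collar rear top',proj(w,o-.006*u+[0,0,.016]),'front top',proj(w,o+[0,0,.016]),'rear top',proj(w,o-.1*u+[0,0,.011]),'rear bot',proj(w,o-.1*u-[0,0,.011]))
o=np.array([.4612,.2395,0]); a=np.array([-.083,-.9966,0])
print(proj(w,o-.09*a+[.023,0,.066]),proj(w,o-.08*a+[.023,0,.066]))
```

```text
0.015 0 collar rear top [315.5512 232.6869] front top [315.5933 245.3752] rear top [314.8862  -5.4163] rear bot [315.3944  13.7018]
0.015 0.05 collar rear top [315.5568 232.4457] front top [315.5933 245.3752] rear top [315.0172  -0.4867] rear bot [315.4889  17.256 ]
0.015 0.1 collar rear top [315.5624 232.2056] front top [315.5933 245.3752] rear top [315.1383   4.0677] rear bot [315.5772  20.5785]
0.02 0 collar rear top [315.5154 221.8955] front top [315.5583 234.8212] rear top [314.8373 -20.5609] rear bot [315.3578   1.0787]
0.02 0.05 collar rear top [315.5211 221.6752] front top [315.5583 234.8212] rear top [314.9717 -14.9742] rear bot [315.4543   5.0938]
0.02 0.1 collar rear top [315.5269 221.4558] front top [315.5583 234.8212] rear top [315.0957  -9.817 ] rear bot [315.5445   8.8448]
[362.1346  38.223 ] [361.4481  61.1928]
```

Call:
drive_tool(
  increments="-0.8 8 -2 0 255; 0 6 0 0 255; 0 4 0 0 255; 0 2 0 0 255; 0 0 0 0 255; 0 0 0 0 255",
)

```text
time: 10.7
position: [0.459, 0.2229, 0.042]
tool_rot: [-1.57, 0.066, -0.067]
ft_force: [-0.3, -0.0, -1.1]
grip_width: 0.098
```

Run:
```python
from h import *
plan([.4600,.2246,.060],(-.083,-1))
snap('wrist','wrist10');crop('wrist10',220,420,0,260,3)
snap('side','side10');crop('side10',220,320,150,240,7)
```

```text
t 10.7 grasp [0.459  0.2229 0.0607] R [[0.996, 0.0, 0.085], [-0.085, 0.0, 0.996], [0.0, -1.0, 0.0]] 
shift tool mm [0.9 0.7 1.7] yaw deg options [179.89  -0.11] q [-0.76  0.2   0.28  2.   -0.07  0.95 -0.53] F [-0.3 -0.  -1.1] w 0.098
```

View pics/wrist10_c220_0.png

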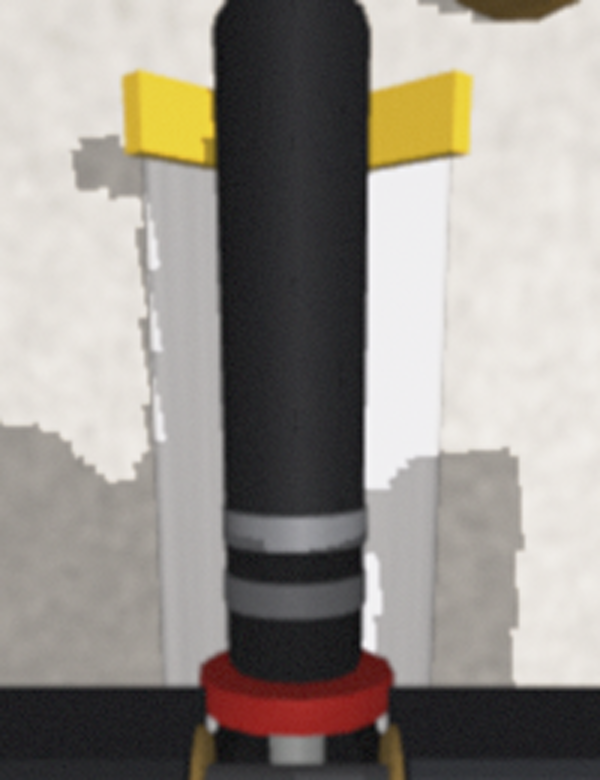

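View pics/side10_c220_150.png

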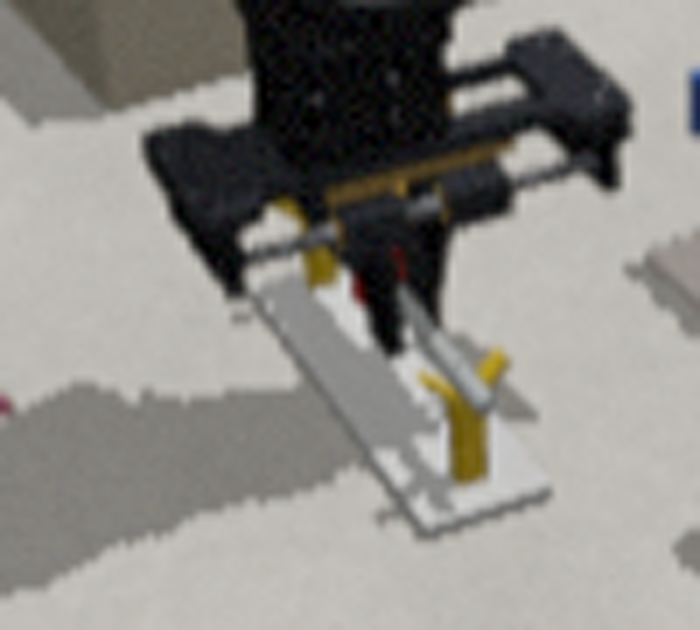

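Call:
drive_tool(
  increments="0 0 0 0 215; 0 0 0 0 200; 0 0 0 0 170; 0 0 0 0 120; 0 0 0 0 60; 0 0 0 0 60; 0 0 0 0 60; 0 0 0 0 60; 0 0 0 0 60",
  squeeze=10,
)

```text
time: 11.92
position: [0.4589, 0.2228, 0.0419]
tool_rot: [-1.57, 0.067, -0.067]
ft_force: [0.6, -0.4, -1.0]
grip_width: 0.76
```

Run:
```python
from h import *
plan([.4600,.2246,.060],(-.083,-1))
snap('wrist','wrist11')
snap('side','side11');crop('side11',220,320,150,240,7)
```

```text
t 11.925 grasp [0.4589 0.2228 0.0606] R [[0.996, 0.0, 0.085], [-0.085, 0.0, 0.996], [0.0, -1.0, 0.0]] 
shift tool mm [1.  0.6 1.9] yaw deg options [179.89  -0.11] q [-0.76  0.2   0.28  2.   -0.07  0.95 -0.53] F [ 0.6 -0.4 -1. ] w 0.76
```

View pics/wrist11.png

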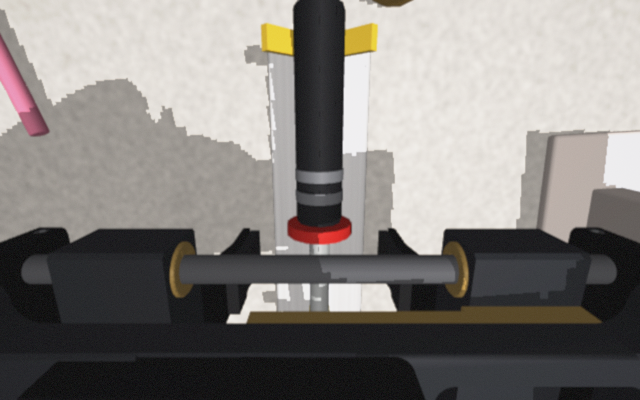

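View pics/side11_c220_150.png

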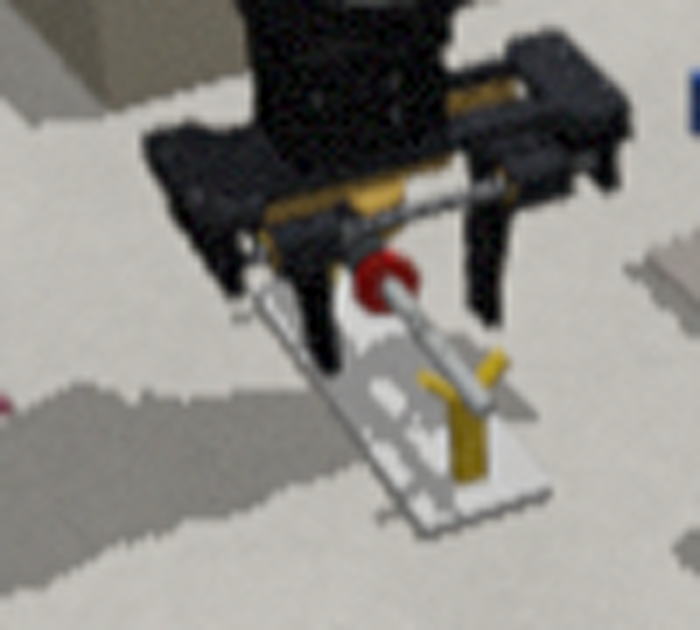

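Call:
drive_tool(
  increments="0 -50 0 0 60; 0 -60 0 0 60; 0 -60 -10 0 60; 14.5 -10 -44 0 0; 14.5 0 -50 0 0; 14.5 0 -50 0 0; 14.5 0 -50 0 0; 14.5 0 -50 0 0; 14.5 0 -50 0 0; 14.5 0 -50 0 0; 14.5 0 -50 0 0; 14.5 0 -38 0 0; 14.5 0 -10 0 0; 0 0 0 0 0; 0 0 0 0 0",
)

```text
time: 13.9
position: [0.5648, -0.2389, 0.2216]
tool_rot: [-1.569, 0.066, -0.065]
ft_force: [0.1, -0.4, 0.2]
grip_width: 0.998
```

Run:
```python
from h import *
plan([.4600,.2246,.060],(-.083,-1))
snap('wrist','wrist12');snap('scene','scene12');crop('scene12',300,450,170,290,5);snap('side','side12');crop('side12',220,320,150,240,7)
```

```text
t 13.9 grasp [ 0.5648 -0.2389  0.2403] R [[0.996, -0.001, 0.084], [-0.084, 0.001, 0.996], [-0.001, -1.0, 0.001]] 
shift tool mm [-143.2  180.7  453. ] yaw deg options [179.94  -0.06] q [-0.24  0.29  0.73  1.57 -0.2   1.36  0.43] F [ 0.1 -0.4  0.2] w 0.998
```

View pics/wrist12.png

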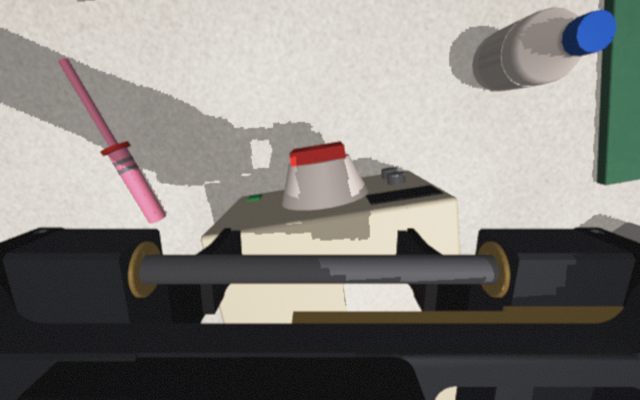

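View pics/scene12_c300_170.png

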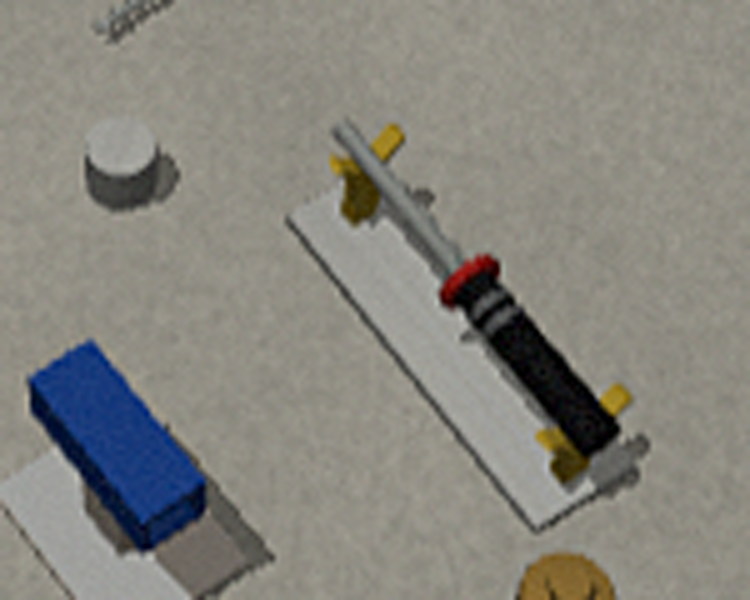

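View pics/side12_c220_150.png

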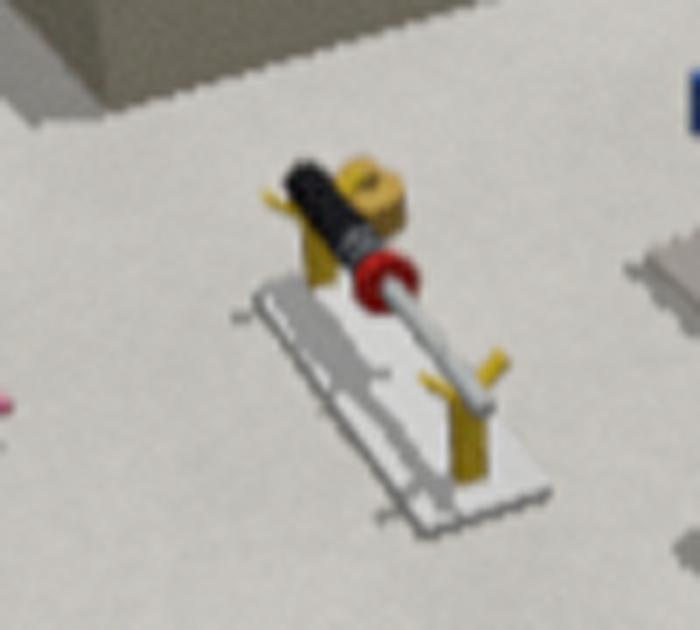

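Probe lies level in both Vs. Now measure the port plate from above.

Run:
```python
from h import *
crop('wrist12',270,380,130,220,7)
crop('wrist12',195,470,180,250,2.9)
crop('scene12',215,270,105,145,14)
```

```text
(no output)
```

View pics/wrist12_c270_130.png

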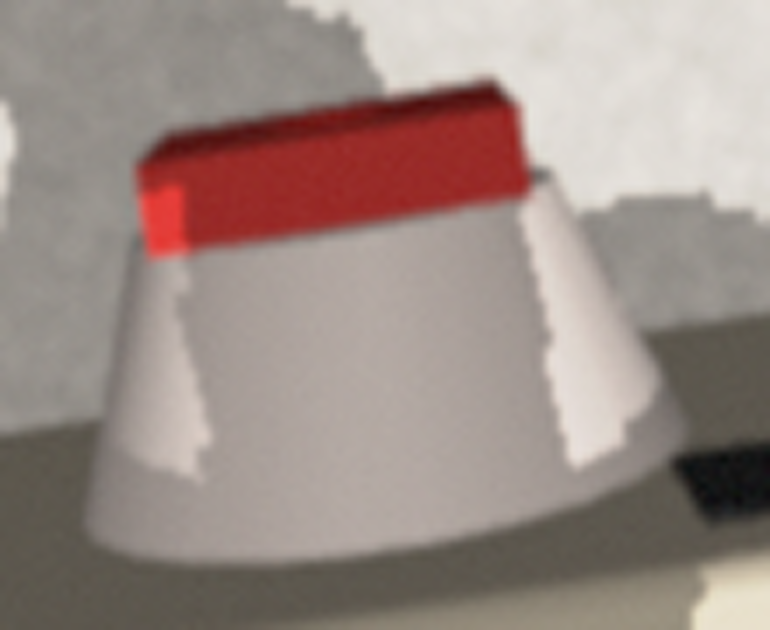

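View pics/wrist12_c195_180.png

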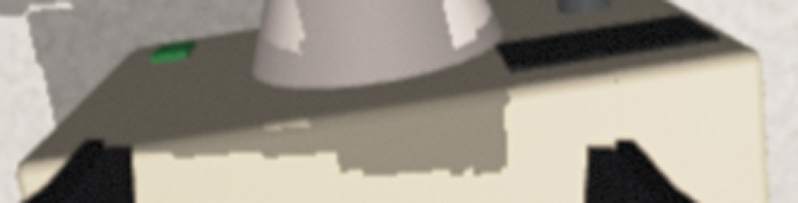

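View pics/scene12_c215_105.png

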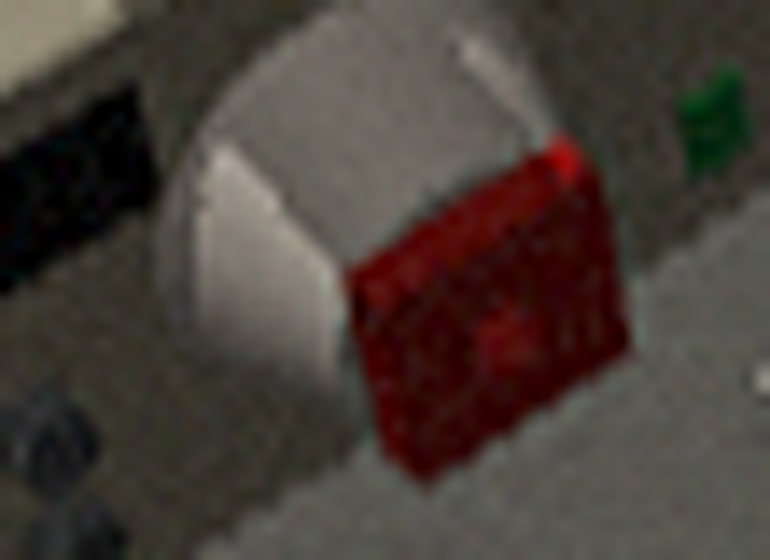

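Run:
```python
from h import *
w=load('wrist12'); C=lambda x,y:(270+(x+.5)/7-.5,130+(y+.5)/7-.5)
P=[atz(w,*C(*p),.105) for p in [(138,165),(517,103),(150,257),(528,193)]]
print(P, np.linalg.norm(P[1]-P[0]), (P[0]+P[1])/2)
B=lambda x,y:(195+(x+.5)/2.9-.5,180+(y+.5)/2.9-.5)
Q=[atz(w,*B(*p),.15) for p in [(22,164),(762,56)]]; print(Q)
bl=[atz(w,*C(*p),.055) for p in [(165,133),(495,80)]]; print('bottom',bl)
for a,b in ((P[0],P[1]),(P[2],P[3]),Q,bl): d=b-a; print('slope',d[1]/d[0],np.linalg.norm(d))
# back-to-front line direction
# hole in scene
s=load('scene12'); D=lambda x,y:(215+(x+.5)/14-.5,105+(y+.5)/14-.5)
print('hole',atz(s,*D(511,345),.08))
T=[atz(s,*D(*p),z) for p,z in [((365,300),.105),((580,188),.105),((425,485),.055),((632,350),.055)]];print(T)
```

```text
[array([ 0.5431, -0.1973,  0.105 ]), array([ 0.592 , -0.1936,  0.105 ]), array([ 0.5434, -0.2092,  0.105 ]), array([ 0.5927, -0.2051,  0.105 ])] 0.04903016560485916 [ 0.5676 -0.1954  0.105 ]
[array([ 0.4705, -0.2533,  0.15  ]), array([ 0.6748, -0.2394,  0.15  ])]
bottom [array([ 0.5425, -0.1978,  0.055 ]), array([ 0.5925, -0.1941,  0.055 ])]
slope 0.07617502087000647 0.04903016560485916
slope 0.08357889634879698 0.049471392591363156
slope 0.0680563400284739 0.20478208673561574
slope 0.07277344000779971 0.05013578893594437
hole [ 0.567  -0.1937  0.08  ]
[array([ 0.5912, -0.1982,  0.105 ]), array([ 0.5456, -0.1972,  0.105 ]), array([ 0.5892, -0.1951,  0.055 ]), array([ 0.5403, -0.1993,  0.055 ])]
```

Call:
drive_tool(
  increments="-13 0 20 0 0; -13 0 45 0 0; -13 0 50 0 0; -13 0 50 0 0; -13 0 50 0 0; -13 0 50 0 0; -13 0 50 0 0; -13 0 50 0 0; -13 0 50 0 0; -13 0 50 0 0; -14 20 40 0 0; 0 40 16 0 0; 0 30 0 0 0; 0 0 0 0 0; 0 0 0 0 0",
)

```text
time: 15.92
position: [0.4663, 0.2918, 0.1334]
tool_rot: [-1.568, 0.065, -0.068]
ft_force: [-0.2, 0.1, 0.5]
grip_width: 0.999
```

Run:
```python
from h import *
plan([.4648,.2925,.060],(-.083,-1))
snap('wrist','wrist13')
```

```text
t 15.925 grasp [0.4663 0.2918 0.1521] R [[0.996, 0.002, 0.085], [-0.085, 0.001, 0.996], [0.002, -1.0, 0.001]] 
shift tool mm [-1.7 92.1  0.4] yaw deg options [179.88  -0.12] q [-0.88  0.17  0.3   1.83 -0.06  1.15 -0.64] F [-0.2  0.1  0.5] w 0.999
```

View pics/wrist13.png

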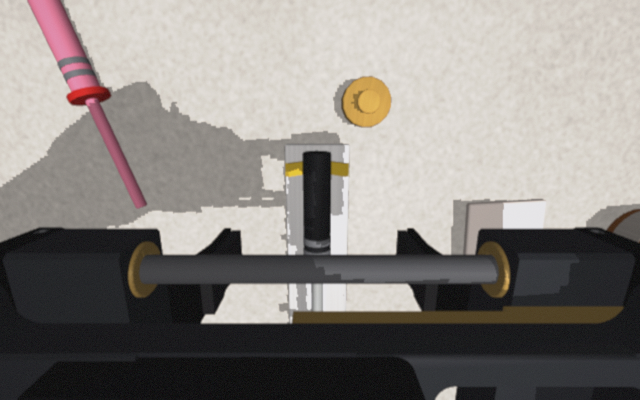

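Run:
```python
from h import *
crop('wrist13',270,370,130,330,4)
w=load('wrist13')
for r in (160,200,232):
    row=w['img'][r,290:345].astype(int).sum(1); i=np.where(row<200)[0]; print(r,290+i[0],290+i[-1],atz(w,290+(i[0]+i[-1])/2,r,.060))
print(atz(w,317,152,.071))
```

```text
160 303 330 [0.4695 0.3308 0.06  ]
200 304 329 [0.4667 0.2994 0.06  ]
232 304 329 [0.4644 0.2727 0.06  ]
[0.4705 0.3379 0.071 ]
```

View pics/wrist13_c270_130.png

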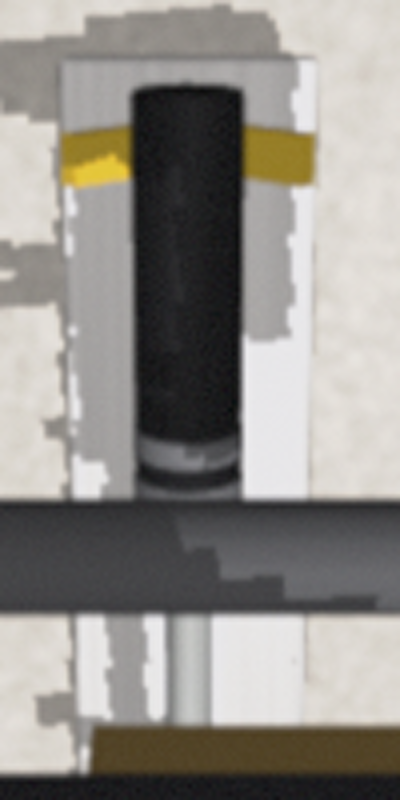

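Call:
drive_tool(
  increments="-0.3 40 0.5 0 0; 0 30 0 0 0; 0 15 0 0 0; 0 7 0 0 0; 0 0 0 0 0; 0 0 0 0 100; 0 0 0 0 150; 0 0 0 0 200; 0 0 0 0 255; 0 0 0 0 255; 0 0 0 0 255; 0 0 0 0 255; 0 0 0 0 255; 0 0 0 0 255",
  squeeze=10,
)

```text
time: 17.73
position: [0.465, 0.292, 0.0398]
tool_rot: [-1.57, 0.067, -0.066]
ft_force: [-1.3, 1.1, 1.4]
grip_width: 0.249
```

Call:
drive_tool(
  increments="0 0 0 0 255; 0 0 0 0 255; 0 0 0 0 255",
  squeeze=45,
)

```text
time: 18.1
position: [0.465, 0.292, 0.0398]
tool_rot: [-1.57, 0.067, -0.066]
ft_force: [-2.9, -0.8, 1.8]
grip_width: 0.237
```

Run:
```python
from h import *
plan([.4660,.2925,.060],(-.085,-1))
snap('wrist','wrist14')
```

```text
t 18.1 grasp [0.465  0.292  0.0585] R [[0.996, -0.001, 0.085], [-0.085, -0.0, 0.996], [-0.001, -1.0, -0.0]] 
shift tool mm [ 0.9 -1.5  0.5] yaw deg options [-179.99    0.01] q [-0.87  0.28  0.29  1.91 -0.1   0.97 -0.61] F [-2.9 -0.8  1.8] w 0.237
```

View pics/wrist14.png

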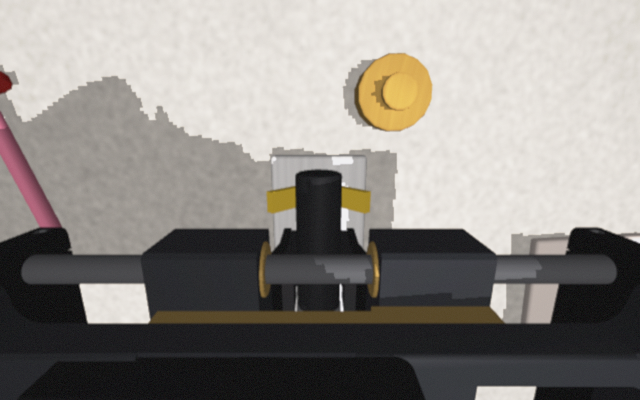

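Call:
drive_tool(
  increments="0 -20 0 0 255; 0 -40 0 0 255; 0 -30 0 0 255; 12 0 -20 0 255; 16 0 -42 0 255; 18 0 -48 0 255; 18 0 -48 0 255; 18 0 -48 -3 255; 18 0 -48 -3 255; 14 0 -38 -3 255; 0 0 0 0 255; 0 0 0 0 255",
)

```text
time: 19.65
position: [0.561, -0.0062, 0.1296]
tool_rot: [-1.57, -0.057, 0.056]
ft_force: [-0.2, -0.3, -1.4]
grip_width: 0.235
```

Run:
```python
from h import *
plan([.5539,-.0115,.0785],(.0728,-.9973))
snap('scene','scene15');crop('scene15',200,350,60,200,5)
snap('wrist','wrist15')
```

```text
t 19.65 grasp [ 0.561  -0.0062  0.1483] R [[0.997, 0.0, -0.072], [0.072, 0.0, 0.997], [0.0, -1.0, 0.0]] 
shift tool mm [-7.4 69.8 -4.8] yaw deg options [179.94  -0.06] q [-0.5   0.21  0.52  1.81 -0.11  1.15  0.13] F [-0.2 -0.3 -1.4] w 0.235
```

View pics/scene15_c200_60.png

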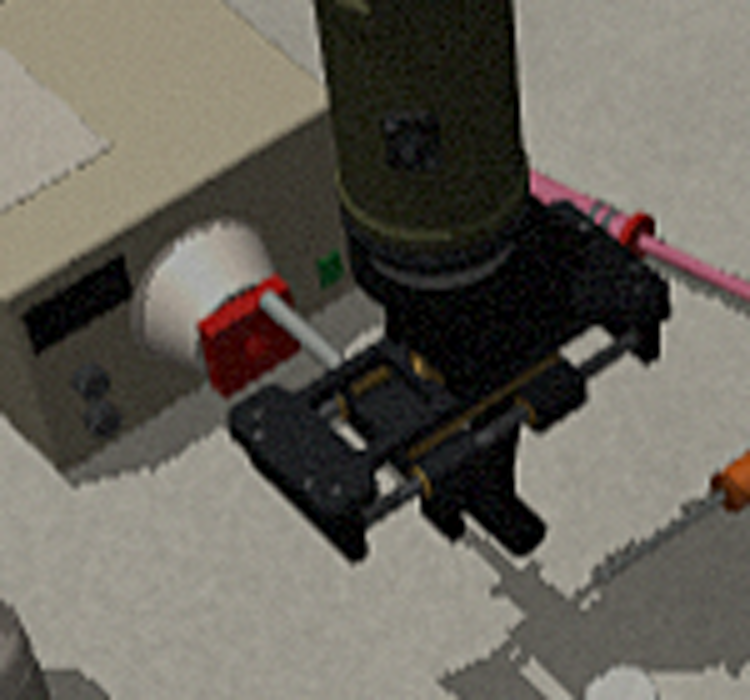

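View pics/wrist15.png

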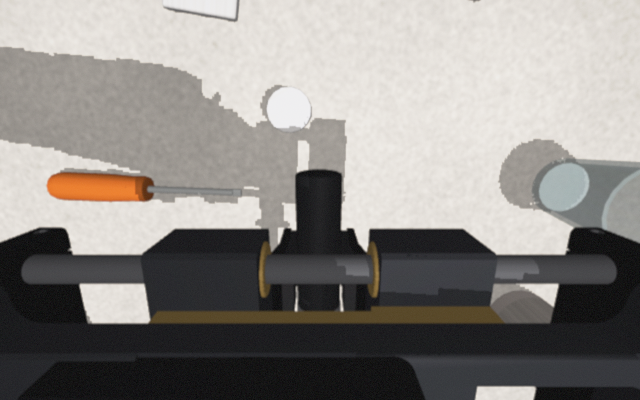

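Call:
drive_tool(
  increments="-7.4 20 0 0 255; 0 30 0 0 255; 0 14 0 0 255; 0 6 0 0 255; 0 0 0 0 255; 0 0 0 0 255",
)

```text
time: 20.5
position: [0.5544, -0.0069, 0.0608]
tool_rot: [-1.57, -0.058, 0.055]
ft_force: [1.4, 0.3, -1.5]
grip_width: 0.237
```

Run:
```python
from h import *
g,Rm=plan([.5539,-.0115,.0785],(.0728,-.9973))
s=snap('scene','scene16');crop('scene16',215,295,95,155,10)
e=snap('side','side16');crop('side16',350,440,200,290,8)
t=g+.1545*np.array([.0728,-.9973,0])+[0,0,.0015]
print('tip pred',t,proj(s,t),proj(e,t),'port',proj(s,[.5673,-.1955,.08]))
```

```text
t 20.5 grasp [ 0.5543 -0.0069  0.0795] R [[0.997, 0.002, -0.072], [0.072, 0.0, 0.997], [0.002, -1.0, 0.0]] 
shift tool mm [-0.8  1.  -4.6] yaw deg options [179.97  -0.03] q [-0.48  0.28  0.51  1.89 -0.16  1.01  0.17] F [ 1.4  0.3 -1.5] w 0.237
tip pred [ 0.5656 -0.161   0.081 ] [258.3144 136.2745] [389.8866 248.9954] port [250.5502 128.816 ]
```

View pics/scene16_c215_95.png

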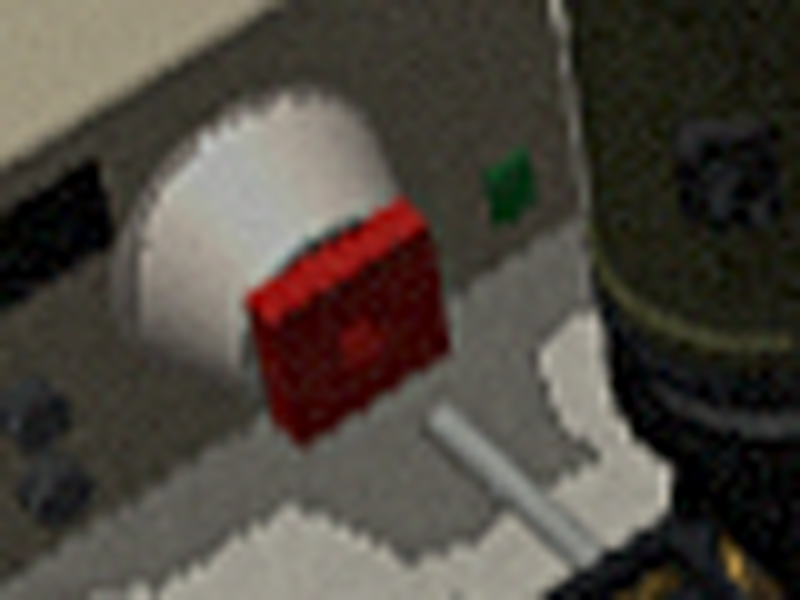

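View pics/side16_c350_200.png

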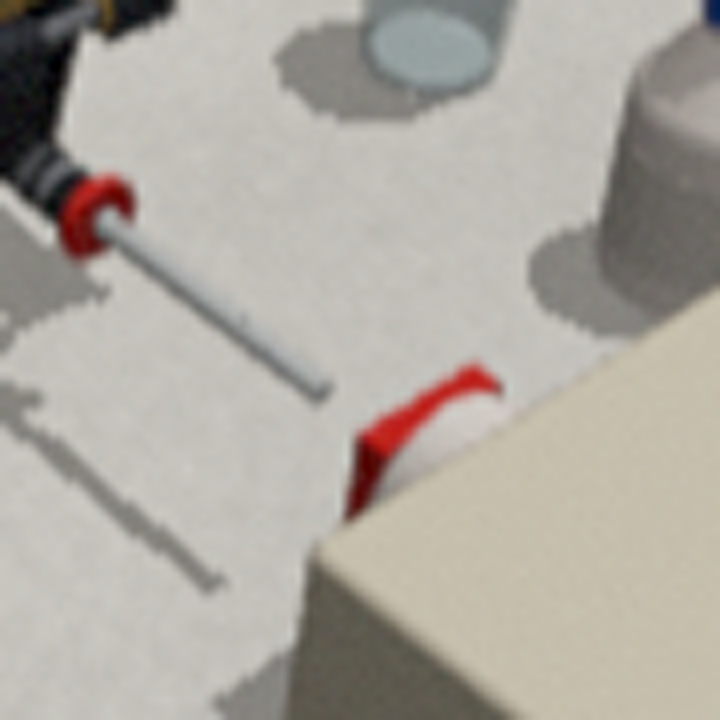

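Call:
drive_tool(
  increments="-0.7 0.7 -5 0 255; 0 0 -12 0 255; 0 0 -8 0 255; 0 0 -3 0 255; 0 0 0 0 255; 0 0 0 0 255",
)

```text
time: 21.35
position: [0.5548, -0.0346, 0.0591]
tool_rot: [-1.57, -0.057, 0.057]
ft_force: [-0.5, -0.2, -1.3]
grip_width: 0.242
```

Run:
```python
from h import *
g,Rm=plan([.5673-.0728*.0545,-.1955+.9973*.0545,.0785],(.0728,-.9973))
s=snap('scene','scene17');crop('scene17',225,275,105,145,16)
e=snap('side','side17');crop('side17',370,440,220,280,10)
t=g+.1545*np.array([.0728,-.9973,0])+[0,0,.0015]
print('tip pred',t,proj(s,t),proj(e,t),'port',proj(s,[.5673,-.1955,.08]))
```

```text
t 21.35 grasp [ 0.5548 -0.0346  0.0778] R [[0.997, -0.0, -0.073], [0.073, 0.0, 0.997], [-0.0, -1.0, 0.0]] 
shift tool mm [   0.7   -0.7 -106.9] yaw deg options [179.99  -0.01] q [-0.44  0.28  0.52  1.89 -0.17  1.01  0.22] F [-0.5 -0.2 -1.3] w 0.242
tip pred [ 0.5661 -0.1887  0.0793] [252.4043 130.3529] [397.7008 256.0945] port [250.5502 128.816 ]
```

View pics/scene17_c225_105.png

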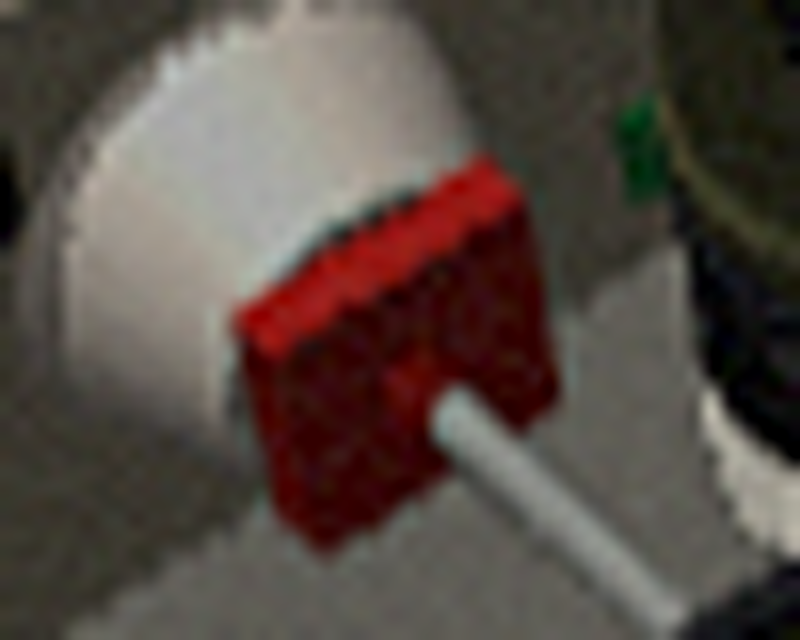

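View pics/side17_c370_220.png

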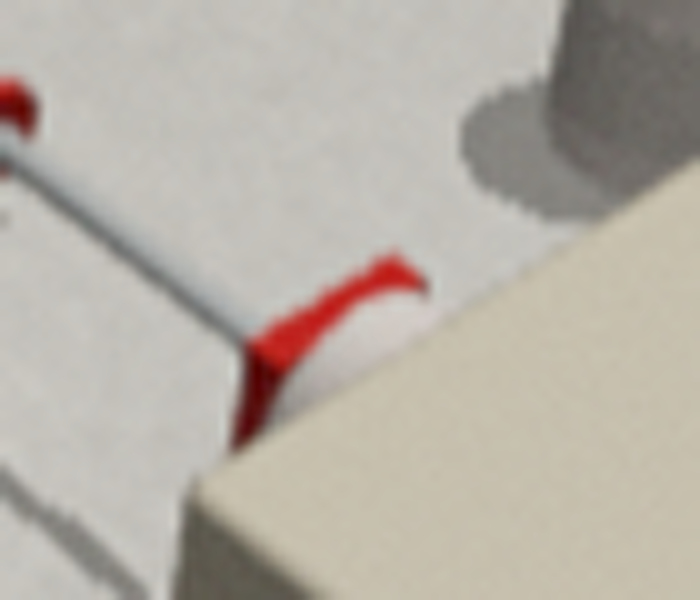

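Call:
drive_tool(
  increments="0.8 -0.5 0 0 255; 0 0 -3 0 255; 0 0 -3 0 255; 0 0 -3 0 255; 0 0 -3 0 255; 0 0 -3 0 255; 0 0 0 0 255",
)

```text
time: 22.32
position: [0.5567, -0.0504, 0.0597]
tool_rot: [-1.57, -0.056, 0.056]
ft_force: [0.5, -0.2, -1.0]
grip_width: 0.234
```

Run:
```python
from h import *
g,Rm=plan([.5673-.0728*.0545,-.1955+.9973*.0545,.0785],(.0728,-.9973))
s=snap('scene','scene18');crop('scene18',225,275,105,145,16)
t=g+.1545*np.array([.0728,-.9973,0])+[0,0,.0015]
print('tip pred',t)
```

```text
t 22.325 grasp [ 0.5567 -0.0504  0.0784] R [[0.997, 0.0, -0.072], [0.072, -0.0, 0.997], [0.0, -1.0, -0.0]] 
shift tool mm [  0.1  -0.1 -91. ] yaw deg options [179.93  -0.07] q [-0.42  0.29  0.53  1.88 -0.17  1.01  0.26] F [ 0.5 -0.2 -1. ] w 0.234
tip pred [ 0.568  -0.2045  0.0799]
```

View pics/scene18_c225_105.png

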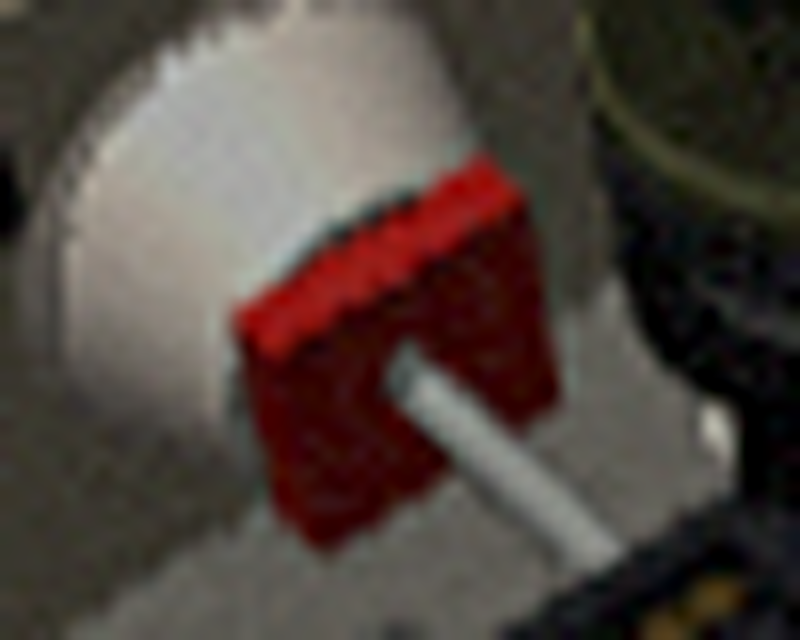

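Call:
drive_tool(
  increments="0 0 -4 0 255; 0 0 -6 0 255; 0 0 -6 0 255; 0 0 -6 0 255; 0 0 -6 0 255; 0 0 0 0 255",
)

```text
time: 23.12
position: [0.5587, -0.0787, 0.0597]
tool_rot: [-1.57, -0.056, 0.056]
ft_force: [0.6, 0.1, -0.8]
grip_width: 0.241
```

Run:
```python
from h import *
g,Rm=plan([.5673-.0728*.0545,-.1955+.9973*.0545,.0785],(.0728,-.9973))
s=snap('scene','scene19');crop('scene19',225,275,105,145,12)
snap('wrist','wrist19')
```

```text
t 23.125 grasp [ 0.5587 -0.0787  0.0784] R [[0.997, 0.0, -0.071], [0.071, -0.0, 0.997], [0.0, -1.0, -0.0]] 
shift tool mm [  0.2  -0.1 -62.6] yaw deg options [179.9  -0.1] q [-0.38  0.3   0.54  1.87 -0.18  1.02  0.31] F [ 0.6  0.1 -0.8] w 0.241
```

View pics/scene19_c225_105.png

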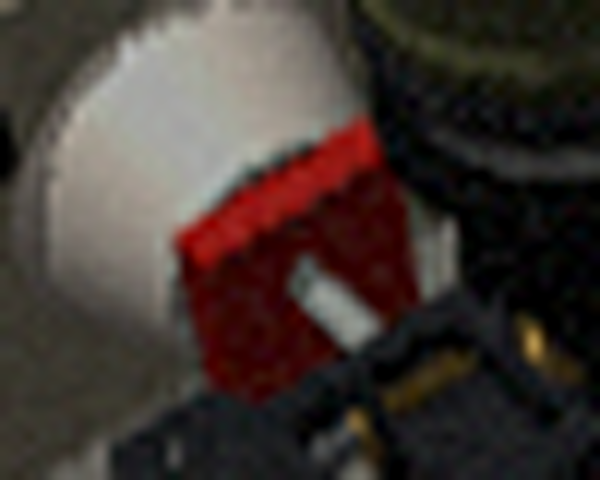

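View pics/wrist19.png

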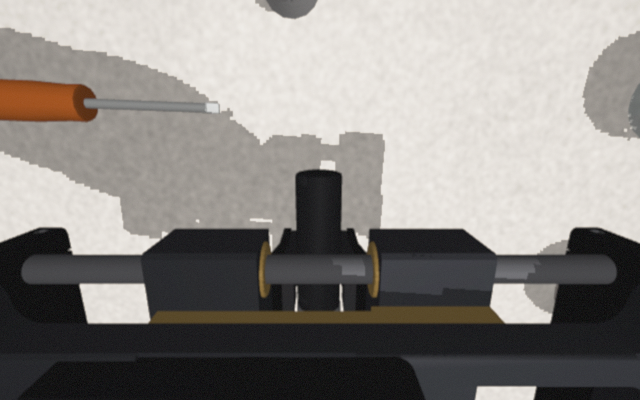

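Call:
drive_tool(
  increments="0 0 -6 0 255; 0 0 -8 0 255; 0 0 -8 0 255; 0 0 -8 0 255; 0 0 -8 0 255; 0 0 -8 0 255; 0 0 -6 0 255; 0 0 0 0 255; 0 0 0 0 255",
)

```text
time: 24.35
position: [0.5625, -0.1293, 0.0596]
tool_rot: [-1.57, -0.057, 0.057]
ft_force: [0.7, -0.1, -1.4]
grip_width: 0.238
```

Run:
```python
from h import *
g,Rm=plan([.5673-.0728*.0545,-.1955+.9973*.0545,.0785],(.0728,-.9973))
s=snap('side','side20');crop('side20',350,430,210,270,10)
snap('wrist','wrist20')
```

```text
t 24.35 grasp [ 0.5625 -0.1293  0.0783] R [[0.997, -0.0, -0.073], [0.073, 0.0, 0.997], [-0.0, -1.0, 0.0]] 
shift tool mm [ -0.   -0.2 -11.9] yaw deg options [179.99  -0.01] q [-0.3   0.33  0.56  1.84 -0.21  1.03  0.42] F [ 0.7 -0.1 -1.4] w 0.238
```

View pics/side20_c350_210.png

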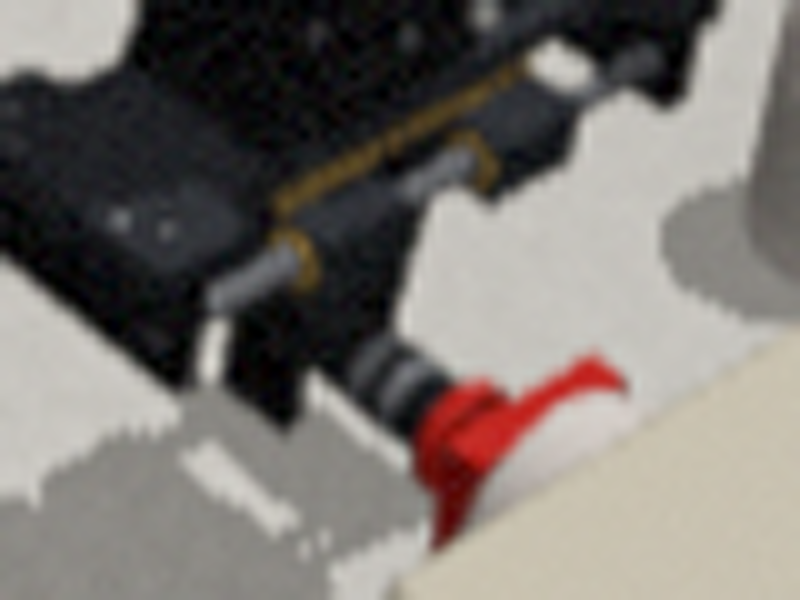

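Collar is about 12 mm from the plate; advance gently, watching force.

Call:
drive_tool(
  increments="0 0 -4 0 255; 0 0 -4 0 255; 0 0 -2 0 255; 0 0 -1 0 255; 0 0 0 0 255; 0 0 0 0 255",
)

```text
time: 25.2
position: [0.5633, -0.1405, 0.0596]
tool_rot: [-1.57, -0.057, 0.057]
ft_force: [-0.2, 0.6, -1.0]
grip_width: 0.237
```

Call:
drive_tool(
  increments="0 0 -1 0 255; 0 0 0 0 255; 0 0 0 0 255",
)

```text
time: 25.58
position: [0.5634, -0.1411, 0.0596]
tool_rot: [-1.569, -0.057, 0.057]
ft_force: [0.3, 1.3, -2.0]
grip_width: 0.238
```

Run:
```python
from h import *
g,Rm=plan([.5673-.0728*.0545,-.1955+.9973*.0545,.0785],(.0728,-.9973))
s=snap('side','side21');crop('side21',350,430,210,270,10)
```

```text
t 25.575 grasp [ 0.5634 -0.1411  0.0783] R [[0.997, -0.0, -0.073], [0.073, 0.001, 0.997], [-0.0, -1.0, 0.001]] 
shift tool mm [-0.  -0.2 -0.1] yaw deg options [179.99  -0.01] q [-0.28  0.34  0.56  1.83 -0.21  1.03  0.44] F [ 0.3  1.3 -2. ] w 0.238
```

View pics/side21_c350_210.png

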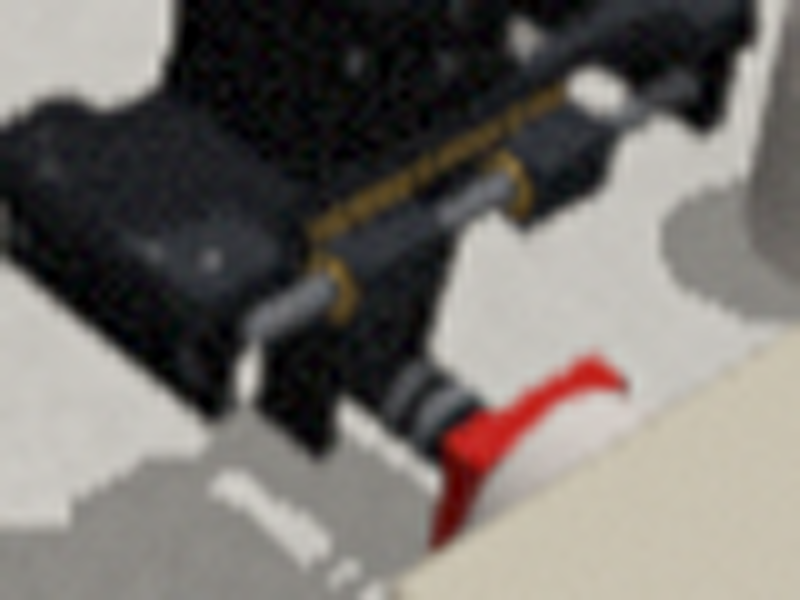

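Force is just starting to rise (about 1.3 N, close to noise). Press on in 1 mm steps until contact is clear.

Call:
drive_tool(
  increments="0 0 -1 0 255; 0 0 0 0 255; 0 0 0 0 255",
)

```text
time: 26.0
position: [0.5633, -0.1411, 0.0594]
tool_rot: [-1.568, -0.057, 0.058]
ft_force: [-1.0, 4.9, -2.1]
grip_width: 0.237
```

Call:
drive_tool(
  increments="0 0 -1 0 255; 0 0 0 0 255; 0 0 0 0 255",
)

```text
time: 26.38
position: [0.5632, -0.1412, 0.0593]
tool_rot: [-1.567, -0.057, 0.059]
ft_force: [-1.2, 6.7, -2.4]
grip_width: 0.24
```

Call:
drive_tool(
  increments="0 0 0 0 185; 0 0 0 0 175; 0 0 0 0 165; 0 0 0 0 150; 0 0 0 0 100; 0 0 0 0 0; 0 0 0 0 0; 0 0 0 0 0; 0 0 0 0 0; 0 0 0 0 0",
  squeeze=10,
)

```text
time: 27.62
position: [0.5635, -0.1436, 0.0597]
tool_rot: [-1.57, -0.057, 0.057]
ft_force: [1.1, -0.1, -0.4]
grip_width: 0.972
```

Run:
```python
from h import *
plan([.5634,-.1411,.0785],(.0728,-.9973))
snap('side','side22');crop('side22',350,430,210,270,9)
snap('wrist','wrist22')
```

```text
t 27.625 grasp [ 0.5635 -0.1436  0.0784] R [[0.997, 0.0, -0.072], [0.072, 0.0, 0.997], [0.0, -1.0, 0.0]] 
shift tool mm [ 0.1 -0.1  2.5] yaw deg options [179.97  -0.03] q [-0.27  0.34  0.56  1.83 -0.21  1.03  0.45] F [ 1.1 -0.1 -0.4] w 0.972
```

View pics/wrist22.png

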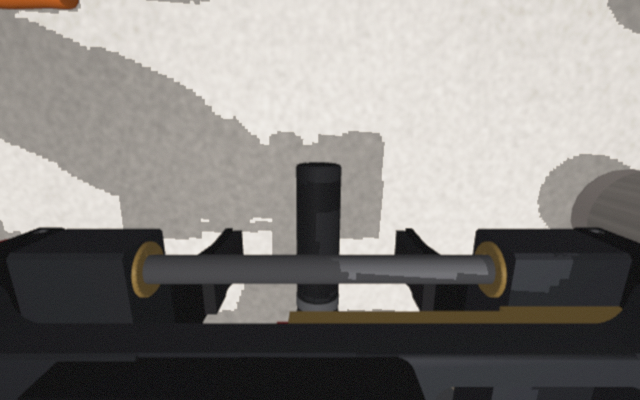

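View pics/side22_c350_210.png

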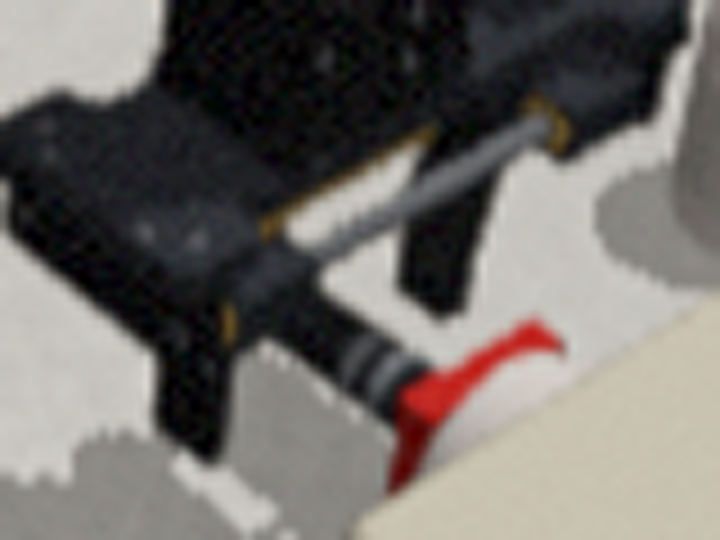

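Call:
drive_tool(
  increments="0 -15 0 0 0; 0 -35 0 0 0; 0 -50 0 0 0; 0 -50 0 0 0; -20 -20 50 0 0; -40 0 50 0 0; -40 0 50 0 0; 0 0 0 0 0; 0 0 0 0 0; 0 0 0 0 0",
)

```text
time: 28.98
position: [0.4559, -0.0049, 0.2301]
tool_rot: [-1.571, -0.055, 0.054]
ft_force: [0.6, -0.7, 0.2]
grip_width: 1.0
```

Run:
```python
from h import *
snap('side','side23');crop('side23',340,430,205,275,8)
snap('scene','scene23');crop('scene23',215,305,95,165,8)
```

```text
(no output)
```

View pics/side23_c340_205.png

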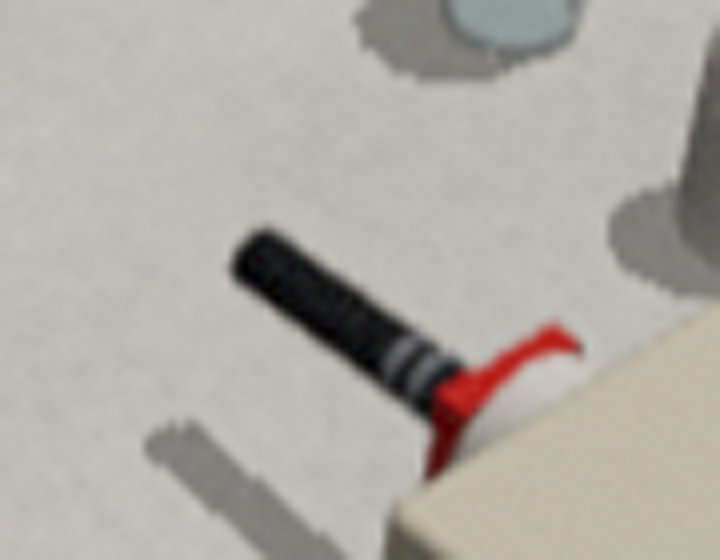

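View pics/scene23_c215_95.png

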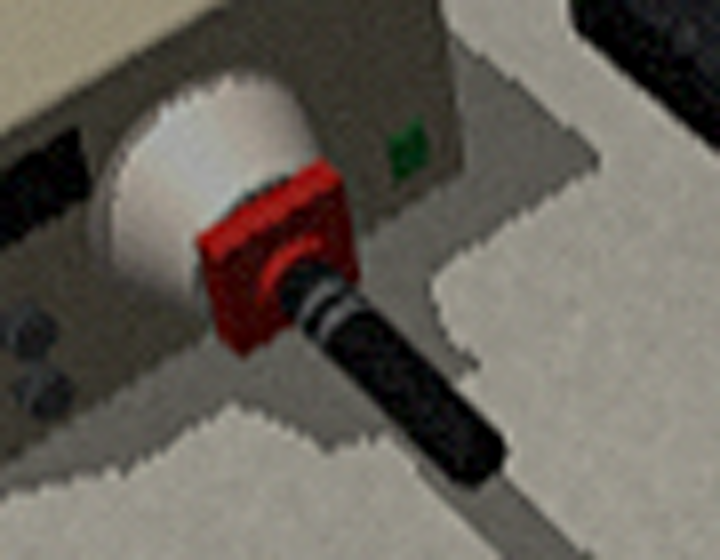

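View pics/scene23.png

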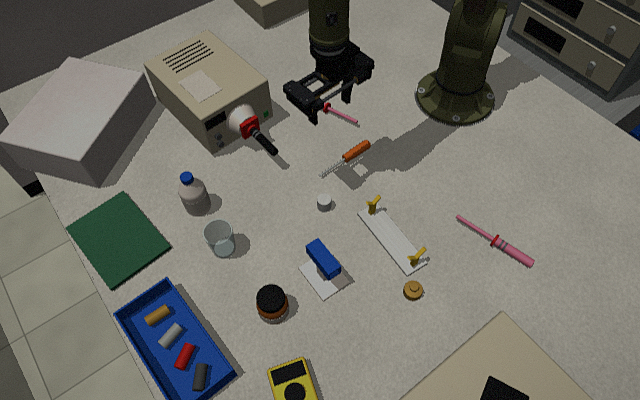

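Run:
```python
from h import *
s=load('scene23');e=load('side23');m=np.array([.5673,-.1955,.08]);n=np.array([.0728,-.9973,0])
for x in (0,-.006):
  for p in (0,.04):
    r=m+[0,0,-.0015]+x*n-.1*(n+[0,0,p]); a=proj(s,r);b=proj(e,r); print(x,p,(a-[215,95])*8,(b-[340,205])*8)
```

```text
0 0 [475.6962 452.448 ] [248.1878 246.3494]
0 0.04 [476.9559 460.4697] [247.1599 255.7958]
-0.006 0 [487.5579 463.5741] [235.2129 236.4794]
-0.006 0.04 [488.7879 471.5822] [234.219 245.913]
```

Run:
```python
from h import *
print(workorder.close_job())
```

```text
the job is handed in; nothing more can be done
None
```

The probe is in the port with its collar home against the red plate. The job was handed in at about 29 s of the 67 s allowed; the system reported no verdict.

- **Draw-out:** I gripped the shaft about 15 mm ahead of the collar and drew the probe straight out of the stand. In the pictures the stand was still upright and in place.
- **Rest:** I laid the probe level in both Vs with its tip over the small V and let go. I took a wrist view of the port from above before gripping it again.
- **Insertion:** I gripped the handle about 55 mm behind the collar and pushed the shaft through the port. The sideways force stayed near zero. At the end it rose to 6.7 N while the arm stopped moving, so the collar had met the plate. I then let go and moved the arm well clear.

**Last checks:**
- Both fixed cameras put the handle's rear end within about 1 mm of where it should be with the collar home.
- The handle droops by an estimated 0.03 rad, inside the 0.12 limit.
- The bystanders and the pink look-alikes look unmoved.
- No check failed. The only disagreements were 1–2 mm differences between the cameras and the arm's position readings, which I allowed for.

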